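# Weigh a tin of batik wax on a spring hand scale

### The job

Weigh the tin of wax before it goes to the melter: take the spring scale by its T-handle from the fork stand, hook it under the tin's wire handle, draw the handle upright and lift slowly and straight up, keeping the hand off the tin, until it just hangs free and level, less than a centimetre above its cork mat (never more than two), and hold it still there for two seconds for the reading. Do not drag, tip, swing or jerk the tin, or pull the scale to its stop. Then set the tin gently back on the middle of the mat without a bump, unhook the scale and hang it back in its fork, leaving the other things alone.

Things in the scene. Friction and masses are not known exactly. Their poses are not given: they have to be found in the camera images.
- scale: red spring hand scale, loose, 0.15 kg, hung upright in the stand. Origin: middle of its black T-handle, a flat-sided bar 15 mm thick (x), 96 long (y), 20 high (z, up), to grip across its thickness at the middle. Below: neck, then the case 18 x 36 x 80 mm (20 to 100 mm below the origin, white faces, orange pointers), then the sprung hook, lowest point 158 mm below the origin unloaded.
- hook (a joint): how far the hook is pulled out of the scale's case, m (0 to the hard stop at 0.070); spring 150 N/m, so 6.7 mm for each newton, lightly damped; about 0.002 unloaded. The pointers on both faces go down with it.
- hook_bight (a point): centre of the hook's round bight, 140 mm below the scale's origin unloaded; moves with the hook. The hook is 6 mm round steel in the scale's x-z plane: bight 10 mm inner radius, shank on the -x side, open on the +x side. A wire 6 mm thick bears with its centre 7 mm below this point.
- hook_point (a point): end of the hook's point, on the scale's +x side: 16 mm along +x and 6 mm up from the bight centre, 3 mm radius. The slanting shank above leaves the scale's axis 32 mm above the bight centre, so a 6 mm wire passes in over the point while its centre is 13 to 20 mm above the bight centre.
- stand: fixed stand: grey base 170 x 130 x 10 mm, a post 95 mm along +x, and at its top a fork of two level prongs towards -x, at y = -36 and +36 mm, each 10 mm wide. Origin: on the table, right under the hung scale. The scale hangs with its axes parallel to the stand's, its origin 183 mm above the stand's, and its case passes freely up and down between the prongs.
- fork (a point): middle between the prongs, level with their upper faces, 173 mm above the table, right above the stand's origin. The ends of the T-handle rest across the prongs here, between rubber nubs 6 mm high standing 22 mm either side along x (39 mm clear between them). The prongs end 25 mm from here along -x.
- mat: fixed round cork mat, 170 mm across, 4 mm thick; origin at the centre of its underside, on the table.
- tin: white open tin of set wax standing on the mat, 112 mm across at the foot, 120 mm at the rim, 56 mm high, wax 34 mm deep; origin at the centre of its underside, z up. Its total mass is not known: 0.27 to 0.9 kg. The wire handle (bail) turns about the tin's y axis, through ears 47 mm above the origin.
- bail (a joint): lean of the wire handle, rad: 0 upright, positive leaning to the tin's +x, starts anywhere within +-0.65; stiff enough to stay where it is left, about 0.2 N at its top moves it.
- bail_mid (a point): middle of the top of the wire handle, on the wire's centre line, 78 mm from the handle's axis. The wire is 6 mm thick and straight along the tin's y for 12 mm either side of this point, then slopes down to the ears.
- brush_cup: bystander: white ribbed cup of brushes, 86 mm across, 190 mm high with the brushes; origin at the centre of its underside.
- dye_jar: bystander: capped glass jar with a blue label, 60 mm across, 85 mm high; origin at the centre of its underside.
- wax_block: bystander: yellow block of wax, 90 x 60 x 28 mm, lying flat; origin at the centre of its underside.
There are look-alikes about, which are no part of the job. There is more than one size of the scale; the job needs the larger. What is shaped like the stand but blue is not meant.

How it is judged:
By the outcome, as a careful person would: the job done as asked, in the order asked, and still so for the second after the job is handed in, with the robot touching nothing.
It also fails if it takes over 72 s, if anything falls off the work surface, if the arm or the gripper's body presses on something with over 40 N, if the wrist force passes 120 N, or if a joint passes its speed limit or range.

### The arm

A 7-joint arm with a two-finger parallel gripper is mounted at the origin on the work surface. World frame = base frame: x ahead of the robot, y to its left, z up, the work surface at z = 0. Lengths are in mm, angles in degrees, forces in N, time in s.
With the tool pointing down it reaches from about 425 to 875 mm from the base axis. Payload 4.7 kg.
Tool frame: the origin (TCP) lies at the very end of the fingers, on their centre line; the grasp point (between the pads) lies 19 mm behind it; z points along the fingers, y is the line along which they close (so a half turn about z gives the same grasp; the last joint's range is limited). The gripper opens to 85 mm and grips with 20 to 120 N. Pads are 22 mm wide; open, the fingers measure 114 mm over their backs; the gripper's body (76 mm by 85 mm) begins 54 mm behind the grasp point. The pads swing forward as they close: fully open they stand 13 mm farther back than shut.
Start: joints at [-63.192, 18.392, -4.016, 83.108, 1.295, 78.541, -3.26], TCP at [284.978, 584.219, 231.349] pointing down, gripper open.
Joint ranges: [-163.93, 163.93], [-17.29, 119.83], [-79.2, 71.16], [3.27, 140.29], [-89.18, 269.18], [5.43, 117.66], [-154.24, 154.24]. Speed limits (degrees/s): [147.25, 147.25, 180, 180, 180, 180, 180].

### API

Orientations are given as [roll, pitch, yaw] about the fixed x, y, z axes, in that order (R = Rz(yaw) Ry(pitch) Rx(roll)).
In Python, from cell import * gives the robot as it stands. The module is installed in compiled form; this text tells all that it offers.
- The arm moves only by the tool arm_command, never from a script. Its argument "deltas" is a list of rows, each an object with "slide": the shift along the world's x, y, z as a fraction of full scale, a list of three; "angular": the turn, a rotation vector about the world's x, y, z as a fraction of full scale, a list of three; "grip": the opening, from 0 (shut) to 1 (fully open). A call has 1 to 5 rows; each row shifts and turns the commanded pose from where the row before left it; what a row does not reach is not made up. Full scale, the value 1, is 0.5 m for a shift and 90 degrees for a turn. A row lasts 1/12 s, in which the tool goes at most 41.7 mm and 7.16 degrees, less where a joint would pass 70% of its speed; a pose out of reach is approached as far as the arm can. A call with a number of a shift or a turn outside -1 to 1 is refused whole. A call with a gripper value outside its range is refused whole. The fingers move at their own pace and stop on an object; the grip force is fixed at half the most. Time passes only in rows, so rows that do not move let the fingers close. It gives the time, the measured TCP pose, the force, the opening and the grip force at its end, in the units of the state.
- read_state(): the state, without advancing time (a new reading comes with each control period).
- get_image(name): name is "scene" or "top" or "wrist"; returns a dict with "image" (400x640x3 uint8, red, green, blue), "z_map" (400x640 float32, mm along the optical axis (not along the pixel's ray), 0 where there is no reading), "fx", "fy", "cx", "cy" (pixels), "R" (3x3) and "t" (3): a world point X has camera coordinates R X + t; the wrist camera has in their place "hand_eye" (4x4, takes a point from camera to tool coordinates, whose origin is the TCP and whose axes are the flange's). Camera axes: x right, y down, z forward; pixel columns grow to the right and rows downward; lengths in mm; the calibration is good to about 2 mm. A picture is of the moment at which its call begins: read the wrist's pose just before it.
- close_job(): hands the job in; it is judged then, once.
The state is a dict: "clock": time; "joints": joint angles; "joint_velocities": joint speeds; "joint_torque": joint torques, N m; "ee_pos": TCP position; "eef_rot": TCP orientation; "contact_force": force on the tool from outside, world axes, zero at the start; "moment": the same for the moment, N m; "gripper_width": opening from 0.0 (shut) to 1.0 (fully open); "grasp_force": force on a finger pad.
Only numpy, scipy, OpenCV 4.12 (cv2) and the standard library are available. Lean on these libraries where they do the work, as an engineer would, in place of code of your own. Each camera call takes 0.05 s, during which the arm holds its last target. There are 200 camera calls.

## Working session

There is one attempt and no reset: what is moved stays moved. The work goes in short steps, Python scripts to look and compute and a tool call to move; the robot and the scene stay as the last step left them, time stands still between calls to the robot, and variables do not carry over. Pictures are saved under pics/ and viewed, at most 10 in all, crops included, and the job is handed in when it is done.

Besides the shell and the picture viewer there is one more tool, called after "Emit:" by a JSON object that holds its "fn" and its "kwargs". arm_command: Moves the arm, as the interface text tells. Its arguments: {"type":"object","properties":{"deltas":{"type":"array"}},"required":["deltas"]}

```bash
mkdir -p pics; cat > h.py <<'E'
from cell import *
import numpy as np, cv2
from scipy.spatial.transform import Rotation as Ro
def grab(n):
    s=read_state(); d=get_image(n)
    if 'hand_eye' in d:
        H=np.array(d['hand_eye']); T=np.eye(4)
        T[:3,:3]=Ro.from_euler('xyz',s['eef_rot'],degrees=True).as_matrix(); T[:3,3]=s['ee_pos']
        C=T@H
    else:
        C=np.eye(4); R=np.array(d['R']); C[:3,:3]=R.T; C[:3,3]=-R.T@np.array(d['t'])
    d['C']=C; return d
def cloud(d):
    v,u=np.mgrid[:400,:640]; z=d['z_map']
    P=np.stack([(u-d['cx'])/d['fx']*z,(v-d['cy'])/d['fy']*z,z],-1)
    W=P@d['C'][:3,:3].T+d['C'][:3,3]; W[z==0]=np.nan; return W
def ray(d,u,v):
    r=d['C'][:3,:3]@np.array([(u-d['cx'])/d['fx'],(v-d['cy'])/d['fy'],1]); return d['C'][:3,3],r
def onz(d,u,v,z):
    c,r=ray(d,u,v); return c+r*(z-c[2])/r[2]
def save(d,n): cv2.imwrite('pics/'+n,d['image'][:,:,::-1])
E
python3 - <<'E'
from h import *
import pickle
D={}
for n in ['scene','top','wrist']:
    d=grab(n); D[n]=d; save(d,n+'0.png'); print(n,d['C'].round(3).tolist(),d['fx'],d['cx'],d['cy'])
pickle.dump(D,open('d0.pkl','wb'))
print(read_state())
E
```

```text
scene [[0.199, 0.668, -0.717, 1488.479], [0.98, -0.12, 0.16, -150.251], [0.021, -0.734, -0.679, 1069.864], [0.0, 0.0, 0.0, 1.0]] 492.14865999227436 327.08098250020015 201.49617083103487
top [[-0.024, -0.986, 0.165, 300.32], [-1.0, 0.026, 0.012, 79.889], [-0.016, -0.165, -0.986, 1462.518], [0.0, 0.0, 0.0, 1.0]] 448.1970045959706 324.0153751104321 193.3154331523019
wrist [[0.438, 0.862, 0.255, 220.058], [0.899, -0.42, -0.125, 615.217], [-0.001, 0.284, -0.959, 372.683], [0.0, 0.0, 0.0, 1.0]] 313.9782836863974 315.0497757071577 202.48616160504497
{'clock': 0.15, 'joints': array([-63.19420641,  18.42900154,  -4.01392517,  83.15884133,
         1.29731855,  78.54009402,  -3.25915507]), 'joint_velocities': array([-0.08244981, -0.11201621, -0.0165432 , -0.21669265, -0.04713186,
        0.00582895, -0.03768595]), 'joint_torque': array([ 1.08445101e-04, -4.94097805e+01, -3.82923838e-01, -3.14679551e+01,
        1.29627337e-02,  8.41561239e-03,  4.70147518e-05]), 'ee_pos': array([284.8152518 , 583.83336454, 230.47800652]), 'eef_rot': array([-1.79917400e+02,  7.80001432e-03,  1.54003388e+02]), 'contact_force': array([ 0.33133049, -0.21056727,  0.33872603]), 'moment': array([-0.03277072,  0.01099216,  0.00711215]), 'grasp_force': 0.0, 'gripper_width': 1.003671553090372}
```

View pics/top0.png

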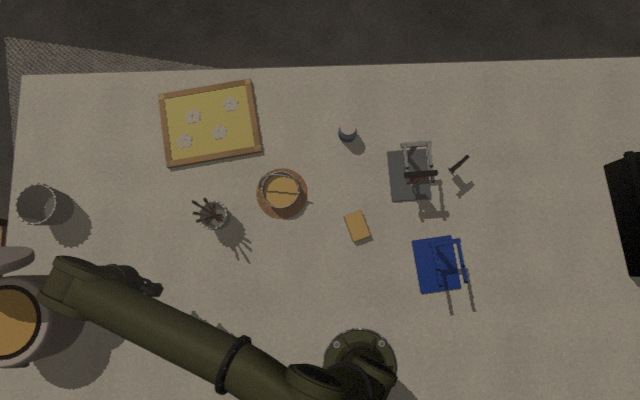

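View pics/scene0.png

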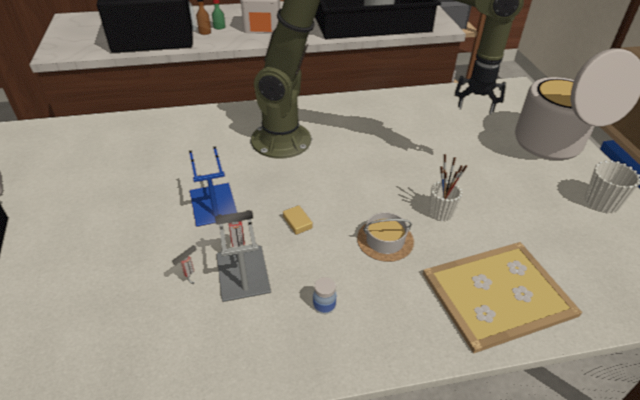

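The top view shows the tin on its mat at (282,192), the grey stand at (410,175) with the black T-handle at (421,175), and the post towards +x. The small look-alike scale is at (459,163) and the blue stand at (440,265). The scene view agrees: stand scale at (237,225), tin at (386,235).

```bash
python3 - <<'E'
from h import *
import pickle
D=pickle.load(open('d0.pkl','rb'))
t,s=D['top'],D['scene']
def rep(n,P):
    if len(P)<5: print(n,len(P));return
    xy=P[:,:2].astype(np.float32); r=cv2.minAreaRect(xy)
    print(n,len(P),'med',np.median(P,0).round(1),'min',P.min(0).round(1),'max',P.max(0).round(1),'rect',np.round(r[0],1),np.round(r[1],1),round(r[2],1))
for nm,d in (('top',t),('scene',s)):
    W=cloud(d); I=d['image'].astype(int); V=I.max(-1); S=V-I.min(-1)
    c=onz(t,421,175,190)[:2]
    near=(np.hypot(W[...,0]-c[0],W[...,1]-c[1])<75)
    m=near&(W[...,2]>178)&(W[...,2]<205)&(V<60); rep(nm+' handle',W[m])
    m2=(np.hypot(W[...,0]-c[0]-50,W[...,1]-c[1])<130)&(W[...,2]>155)&(W[...,2]<185)&(V>70)&(S<40); rep(nm+' fork',W[m2])
    b=(np.hypot(W[...,0]-c[0]-50,W[...,1]-c[1])<160)&(W[...,2]>5)&(W[...,2]<16)&(S<30); rep(nm+' base',W[b])
    c=onz(t,282,192,50)[:2]
    near=(np.hypot(W[...,0]-c[0],W[...,1]-c[1])<110)
    m=near&(W[...,2]>70)&(W[...,2]<150); rep(nm+' bail',W[m])
    m=near&(W[...,2]>50)&(W[...,2]<66); rep(nm+' rim',W[m])
    m=near&(W[...,2]>1.5)&(W[...,2]<8)&(S>25); rep(nm+' mat',W[m])
    if len(W[m]): print(cv2.fitEllipse(cv2.convexHull(W[m][:,:2].astype(np.float32))))
    c=onz(t,459,163,50)[:2]
    near=(np.hypot(W[...,0]-c[0],W[...,1]-c[1])<60); rep(nm+' small',W[near&(W[...,2]>25)])
a=cv2.resize(t['image'][130:220,250:480],None,fx=3.4,fy=3.4,interpolation=cv2.INTER_CUBIC)
b=cv2.resize(s['image'][180:310,160:430],None,fx=2.9,fy=2.4,interpolation=cv2.INTER_CUBIC)[:290]
b=cv2.resize(b,(a.shape[1],290))
cv2.imwrite('pics/crop0.png',np.vstack([a,b])[:600,:,::-1])
E
```

```text
top handle 188 med [ 564.5 -185.3  189.3] min [ 539.6 -233.2  178.1] max [ 591.5 -140.3  197.8] rect [ 563.9 -187.1] [48.1 92.5] 5.5
top fork 324 med [ 646.2 -190.8  168.8] min [ 543.2 -232.5  156.5] max [ 668.9 -137.9  179. ] rect [ 604.7 -185.4] [126.5  90.5] 2.4
top base 1251 med [ 595.9 -172.6    8.3] min [ 467.3 -330.1    5. ] max [766.7 -33.9  15.7] rect [ 618.5 -175.1] [268.3 283.8] 18.1
top bail 95 med [583.  229.2 112.9] min [552.7 167.3  71.2] max [590.5 298.1 124.8] rect [574.5 231.3] [131.   31.1] 84.1
top rim 147 med [555.8 246.1  56.5] min [495.3 168.8  50. ] max [611.  301.3  65.9] rect [552.3 235.4] [118.3 116.6] 25.0
top mat 357 med [515.3 238.5   3.6] min [466.9 152.9   1.5] max [634.5 322.2   7.8] rect [549.3 235.3] [159.5 167.8] 49.5
((550.7440795898438, 236.51666259765625), (164.90707397460938, 168.6558074951172), 60.85981369018555)
top small 107 med [ 608.  -321.   118.7] min [ 584.7 -352.6   39.4] max [ 633.1 -294.7  125.5] rect [ 609.2 -322.8] [15.3 70. ] 41.7
scene handle 20 med [ 571.6 -150.5  183.7] min [ 569.  -162.4  179.9] max [ 592.2 -143.6  196. ] rect
[... 208 characters left out ...]
.5] min [ 454.5 -344.5    5. ] max [744.  -41.9  15.7] rect [ 623.3 -177.5] [254.2 263.2] 35.8
scene bail 111 med [585.9 226.4 116. ] min [556.3 169.6  70. ] max [595.7 301.2 125.8] rect [579.4 234. ] [133.2  31.1] 83.4
scene rim 271 med [557.  237.2  56.4] min [490.5 168.9  50. ] max [618.2 303.2  65.9] rect [555.8 236.7] [118.7 123.2] 50.6
scene mat 572 med [596.4 217.5   3.9] min [479.7 152.9   1.5] max [638.8 323.3   8. ] rect [569.6 231.1] [169.  139.6] 67.9
((552.908203125, 238.0673370361328), (168.95445251464844, 172.79840087890625), 71.82823181152344)
scene small 370 med [ 616.5 -320.7  103.1] min [ 585.7 -350.7   38.9] max [ 638.9 -292.6  126.1] rect [ 612.5 -320.8] [16.6 71.3] 38.8
```

View pics/crop0.png

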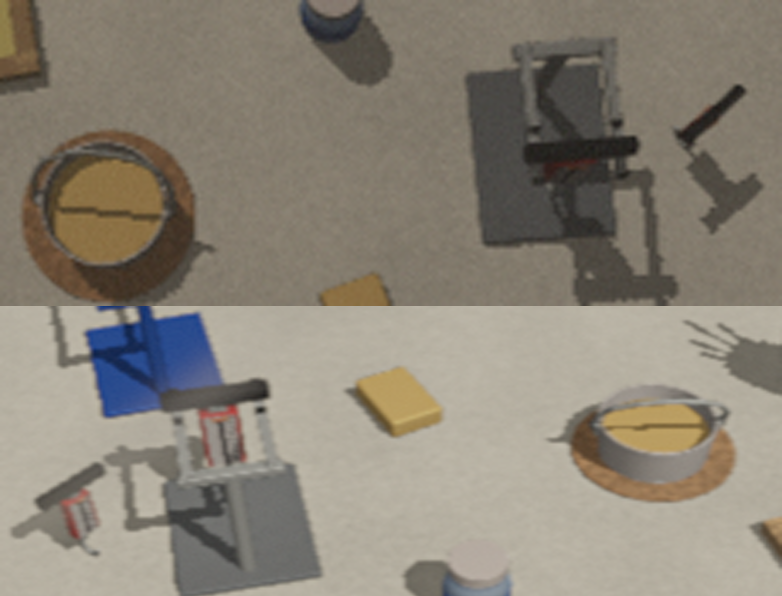

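Top half of the crop: the bail arcs towards world +x with its straight top near crop (105,150). The scale's handle lies across the prongs at (580,150), and the post is on the +x side. I'll move over the tin for a close wrist view, then on to the stand.

Emit:
{"fn": "arm_command", "kwargs": {"deltas": [{"slide": [0, 0, 0.08], "angular": [0, 0, -0.0484], "grip": 1}, {"slide": [0, 0, 0.08], "angular": [0, 0, -0.0484], "grip": 1}, {"slide": [0.045, -0.0557, 0], "angular": [0, 0, -0.0484], "grip": 1}, {"slide": [0.045, -0.0557, 0], "angular": [0, 0, -0.0484], "grip": 1}, {"slide": [0.045, -0.0557, 0], "angular": [0, 0, -0.0484], "grip": 1}]}}

```text
clock: 0.57
ee_pos: [352.8, 500.2, 311.9]
eef_rot: [179.9, -0.0, 132.1]
contact_force: [0.5, 0.5, -1.5]
gripper_width: 0.997
grasp_force: 0.0
```

Emit:
{"fn": "arm_command", "kwargs": {"deltas": [{"slide": [0.045, -0.0557, 0], "angular": [0, 0, -0.0484], "grip": 1}, {"slide": [0.045, -0.0557, 0], "angular": [0, 0, -0.0484], "grip": 1}, {"slide": [0.045, -0.0557, 0], "angular": [0, 0, -0.0484], "grip": 1}, {"slide": [0.045, -0.0557, 0], "angular": [0, 0, -0.0484], "grip": 1}, {"slide": [0.045, -0.0557, 0], "angular": [0, 0, -0.0484], "grip": 1}]}}

```text
clock: 0.98
ee_pos: [465.7, 359.8, 311.1]
eef_rot: [-180.0, 0.0, 110.2]
contact_force: [0.3, -0.0, -0.1]
gripper_width: 0.997
grasp_force: 0.0
```

Emit:
{"fn": "arm_command", "kwargs": {"deltas": [{"slide": [0.045, -0.0557, 0], "angular": [0, 0, -0.0484], "grip": 0.6}, {"slide": [0.045, -0.0557, 0], "angular": [0, 0, -0.0484], "grip": 0.6}, {"slide": [0.045, -0.0557, 0], "angular": [0, 0, -0.0484], "grip": 0.6}, {"slide": [0.045, -0.0557, 0], "angular": [0, 0, -0.0484], "grip": 0.6}, {"slide": [0, 0, 0], "angular": [0, 0, 0], "grip": 0.6}]}}

```text
clock: 1.4
ee_pos: [559.8, 240.5, 311.1]
eef_rot: [179.9, 0.3, 92.1]
contact_force: [0.1, -1.9, 0.3]
gripper_width: 0.601
grasp_force: 0.0
```

```bash
python3 - <<'E'
from h import *
import pickle
s=read_state(); print(s['ee_pos'].round(1),s['eef_rot'].round(2),s['clock'],s['joints'].round(1))
w=grab('wrist'); pickle.dump(w,open('w1.pkl','wb')); t=grab('scene'); pickle.dump(t,open('s1.pkl','wb'))
a=cv2.resize(w['image'],(800,500)); cv2.imwrite('pics/w1.png',a[:,:,::-1])
W=cloud(w)
c=np.array([554,236]); r=np.hypot(W[...,0]-c[0],W[...,1]-c[1])
for lo,hi,n in((50,66,'rim'),(66,150,'bail'),(110,150,'bailtop'),(1.5,8,'mat')):
    m=(r<100)&(W[...,2]>lo)&(W[...,2]<hi); P=W[m]
    if len(P)<5: print(n,len(P)); continue
    h=cv2.convexHull(P[:,:2].astype(np.float32)); print(n,len(P),np.median(P,0).round(1),np.percentile(P,[2,98],axis=0).round(1).tolist(),cv2.fitEllipse(h) if len(h)>4 else '', cv2.fitLine(P[:,:2].astype(np.float32),cv2.DIST_HUBER,0,.01,.01).ravel())
E
```

```text
[559.8 240.5 311.1] [179.85   0.32  92.12] 1.4 [-40.6  12.   17.5  82.7  -3.2  85.9 -21.1]
rim 1094 [552.3 226.8  58.9] [[498.4, 173.2, 50.8], [613.5, 301.4, 61.7]] ((556.0673217773438, 236.94174194335938), (116.18514251708984, 131.54437255859375), 171.37716674804688) [1.18613556e-01 9.92940485e-01 5.53546509e+02 2.36640060e+02]
bail 735 [587.  242.3 115. ] [[556.6, 171.5, 69.8], [593.7, 300.3, 124.1]] ((567.8900146484375, 235.1760711669922), (51.078407287597656, 136.0546112060547), 173.0485382080078) [9.951717e-02 9.950358e-01 5.866819e+02 2.398266e+02]
bailtop 454 [589.2 236.6 120.7] [[577.5, 188.5, 110.4], [593.9, 278.1, 124.2]] ((583.580078125, 233.99623107910156), (18.95039176940918, 96.95989227294922), 173.43185424804688) [1.17674015e-01 9.93052304e-01 5.88494934e+02 2.35870667e+02]
mat 3762 [538.9 277.4   3.7] [[473.2, 160.1, 1.8], [634.2, 318.7, 5.5]] ((554.4880981445312, 237.52687072753906), (191.77749633789062, 197.128662109375), 71.4072494506836) [9.959835e-01 8.953727e-02 5.462812e+02 2.774181e+02]
```

View pics/w1.png

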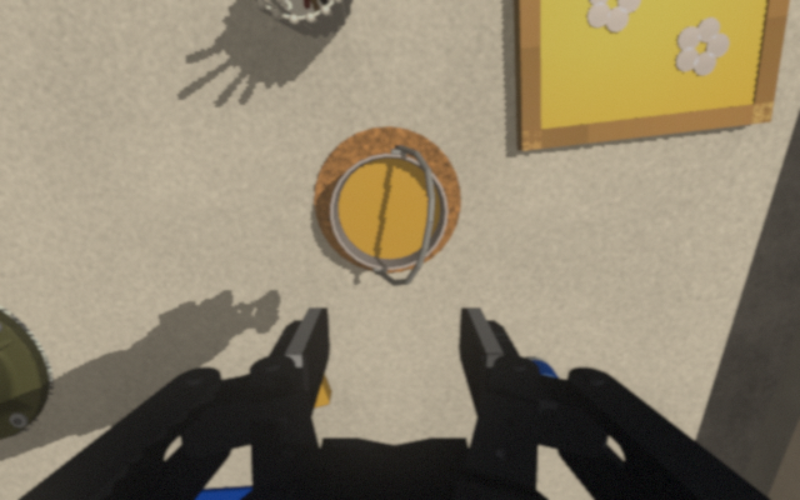

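The wrist view shows the tin on its mat around (390,210). The bail's straight top is near (431,200) and leans to world +x, with the wire direction about 83° from world x. Next, the stand.

Emit:
{"fn": "arm_command", "kwargs": {"deltas": [{"slide": [0.001, -0.0777, 0], "angular": [0, 0, 0], "grip": 0.6}, {"slide": [0.001, -0.0777, 0], "angular": [0, 0, 0], "grip": 0.6}, {"slide": [0.001, -0.0777, 0], "angular": [0, 0, 0], "grip": 0.6}, {"slide": [0.001, -0.0777, 0], "angular": [0, 0, 0], "grip": 0.6}, {"slide": [0.001, -0.0777, 0], "angular": [0, 0, 0], "grip": 0.6}]}}

```text
clock: 1.92
ee_pos: [556.7, 56.3, 311.3]
eef_rot: [-180.0, -0.1, 93.3]
contact_force: [1.0, -0.1, 0.0]
gripper_width: 0.6
grasp_force: 0.0
```

Emit:
{"fn": "arm_command", "kwargs": {"deltas": [{"slide": [0.001, -0.0777, 0], "angular": [0, 0, 0], "grip": 0.6}, {"slide": [0.001, -0.0777, 0], "angular": [0, 0, 0], "grip": 0.6}, {"slide": [0.001, -0.0777, 0], "angular": [0, 0, 0], "grip": 0.6}, {"slide": [0.001, -0.0777, 0], "angular": [0, 0, 0], "grip": 0.6}, {"slide": [0.001, -0.0777, 0], "angular": [0, 0, 0], "grip": 0.6}]}}

```text
clock: 2.33
ee_pos: [560.0, -137.9, 311.4]
eef_rot: [180.0, -0.1, 93.3]
contact_force: [1.0, -0.2, 0.5]
gripper_width: 0.603
grasp_force: 0.0
```

Emit:
{"fn": "arm_command", "kwargs": {"deltas": [{"slide": [0.001, -0.07, 0], "angular": [0, 0, 0], "grip": 0.6}, {"slide": [0, 0, 0], "angular": [0, 0, 0], "grip": 0.6}]}}

```text
clock: 2.5
ee_pos: [558.7, -181.1, 311.5]
eef_rot: [-180.0, 0.3, 92.5]
contact_force: [-1.0, -0.5, -0.3]
gripper_width: 0.599
grasp_force: 0.0
```

```bash
python3 - <<'E'
from h import *
import pickle
s=read_state(); print(s['ee_pos'].round(1),s['eef_rot'].round(2),s['clock'],s['contact_force'].round(2))
w=grab('wrist'); pickle.dump(w,open('w2.pkl','wb'))
a=cv2.resize(w['image'],(800,500)); cv2.imwrite('pics/w2.png',a[:,:,::-1])
W=cloud(w); I=w['image'].astype(int); V=I.max(-1)
c=np.array([566,-187]); r=np.hypot(W[...,0]-c[0],W[...,1]-c[1])
def rep(n,m):
    P=W[m]; print(n,len(P))
    if len(P)>5: print(np.median(P,0).round(1),np.percentile(P,[2,98],axis=0).round(1).tolist(),cv2.minAreaRect(P[:,:2].astype(np.float32)),cv2.fitLine(P[:,:2].astype(np.float32),cv2.DIST_HUBER,0,.01,.01).ravel().round(3))
rep('handle',(r<70)&(W[...,2]>186)&(W[...,2]<200)&(V<70))
f=(abs(W[...,0]-c[0]-40)<100)&(abs(W[...,1]-c[1])<60)&(W[...,2]>166)&(W[...,2]<178)&(V>60)
rep('fork',f); rep('prongL',f&(W[...,1]>c[1]+20)&(W[...,0]<645)); rep('prongR',f&(W[...,1]<c[1]-20)&(W[...,0]<645))
E
```

```text
[ 558.7 -181.1  311.5] [-179.98    0.25   92.51] 2.5 [-0.96 -0.47 -0.29]
handle 1574
[ 567.5 -180.7  192.5] [[559.6, -230.4, 190.2], [574.6, -141.2, 194.0]] ((567.786865234375, -186.32449340820312), (13.736340522766113, 93.5339126586914), 3.4589531421661377) [ 5.30000e-02 -9.99000e-01  5.67437e+02 -1.83242e+02]
fork 3672
[ 636.  -176.4  172.1] [[548.6, -225.7, 166.9], [668.7, -140.9, 174.8]] ((606.6321411132812, -183.23912048339844), (128.83718872070312, 88.9841079711914), 1.2758694887161255) [   0.755    0.655  629.368 -184.916]
prongL 1087
[ 604.2 -148.8  172.7] [[546.4, -155.2, 168.2], [643.3, -142.8, 177.0]] ((593.11279296875, -146.56179809570312), (103.56761932373047, 15.998310089111328), 2.446537971496582) [ 9.99000e-01  4.00000e-02  6.00620e+02 -1.48649e+02]
prongR 977
[ 605.4 -220.   172.5] [[548.9, -227.0, 166.7], [643.1, -214.9, 176.5]] ((595.0641479492188, -221.39427185058594), (99.81381225585938, 10.978582382202148), 2.2623414993286133) [ 9.99000e-01  3.50000e-02  6.00757e+02 -2.20014e+02]
```

View pics/w2.png

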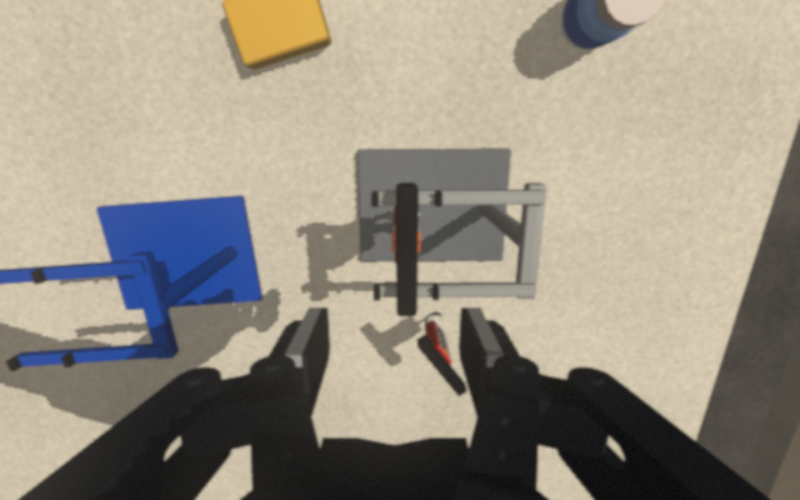

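The handle runs across the prongs at (407,248), with the grey fork behind it and the small look-alike at (440,355). Heights check out: handle top 193, prongs 173. The yaw is about 2.6°, so the tool is already aligned.

Emit:
{"fn": "arm_command", "kwargs": {"deltas": [{"slide": [0.0044, -0.0022, -0.0455], "angular": [0, 0, 0], "grip": 0.6}, {"slide": [0.0044, -0.0022, -0.0455], "angular": [0, 0, 0], "grip": 0.6}, {"slide": [0.0044, -0.0022, -0.0455], "angular": [0, 0, 0], "grip": 0.6}, {"slide": [0.0044, -0.0022, -0.0455], "angular": [0, 0, 0], "grip": 0.6}, {"slide": [0, 0, 0], "angular": [0, 0, 0], "grip": 0.6}]}}

```text
clock: 2.97
ee_pos: [567.5, -173.7, 215.3]
eef_rot: [-179.5, -0.2, 93.3]
contact_force: [-0.5, -0.4, -0.1]
gripper_width: 0.597
grasp_force: 0.0
```

Emit:
{"fn": "arm_command", "kwargs": {"deltas": [{"slide": [0, 0, 0], "angular": [0, 0, 0], "grip": 0.6}, {"slide": [0, 0, 0], "angular": [0, 0, 0], "grip": 0.6}]}}

```text
clock: 3.13
ee_pos: [570.2, -176.4, 221.6]
eef_rot: [179.9, -0.0, 93.2]
contact_force: [0.2, -0.5, 0.7]
gripper_width: 0.603
grasp_force: 0.0
```

Emit:
{"fn": "arm_command", "kwargs": {"deltas": [{"slide": [-0.004, -0.0156, 0], "angular": [0, 0, -0.007], "grip": 0.5}, {"slide": [0, 0, -0.02], "angular": [0, 0, 0], "grip": 0.5}, {"slide": [0, 0, -0.02], "angular": [0, 0, 0], "grip": 0.5}, {"slide": [0, 0, 0], "angular": [0, 0, 0], "grip": 0.5}, {"slide": [0, 0, 0], "angular": [0, 0, 0], "grip": 0.5}]}}

```text
clock: 3.55
ee_pos: [566.7, -185.4, 199.4]
eef_rot: [-179.9, -0.0, 92.4]
contact_force: [0.3, 0.0, 0.2]
gripper_width: 0.499
grasp_force: 0.0
```

```bash
python3 - <<'E'
from h import *
s=read_state(); print(s['ee_pos'].round(1),s['eef_rot'].round(2),s['clock'])
for n in ('wrist','top','scene'):
    w=grab(n); W=cloud(w); V=w['image'].max(-1)
    c=np.array([567,-186]); r=np.hypot(W[...,0]-c[0],W[...,1]-c[1])
    m=(abs(W[...,0]-c[0])<14)&(abs(W[...,1]-c[1])<55)&(W[...,2]>186)&(W[...,2]<198)&(V<75)
    P=W[m].astype(np.float32); print(n,len(P))
    if len(P)>8: print(np.median(P,0),cv2.minAreaRect(P[:,:2]),cv2.fitLine(P[:,:2],cv2.DIST_HUBER,0,.01,.01).ravel().round(3))
E
```

```text
[ 566.7 -185.4  199.4] [-1.799e+02 -3.000e-02  9.238e+01] 3.55
wrist 4425Traceback (most recent call last):
  File "<stdin>", line 8, in <module>
cv2.error: OpenCV(4.12.0) /io/opencv/modules/imgproc/src/convhull.cpp:143: error: (-215:Assertion failed) total >= 0 && (depth == CV_32F || depth == CV_32S) in function 'convexHull'
```

Emit:
{"fn": "arm_command", "kwargs": {"deltas": [{"slide": [0, 0, -0.0325], "angular": [0, 0, 0], "grip": 0.5}, {"slide": [0, 0, -0.0325], "angular": [0, 0, 0], "grip": 0.5}, {"slide": [0, 0, 0], "angular": [0, 0, 0], "grip": 0.5}, {"slide": [0, 0, 0], "angular": [0, 0, 0], "grip": 0.4}, {"slide": [0, 0, 0], "angular": [0, 0, 0], "grip": 0.3}]}}

```text
clock: 4.02
ee_pos: [567.8, -185.8, 168.8]
eef_rot: [179.9, 0.0, 92.4]
contact_force: [-0.3, 0.1, 0.6]
gripper_width: 0.304
grasp_force: 0.0
```

Emit:
{"fn": "arm_command", "kwargs": {"deltas": [{"slide": [0, 0, 0], "angular": [0, 0, 0], "grip": 0}, {"slide": [0, 0, 0], "angular": [0, 0, 0], "grip": 0}, {"slide": [0, 0, 0], "angular": [0, 0, 0], "grip": 0}, {"slide": [0, 0, 0], "angular": [0, 0, 0], "grip": 0}, {"slide": [0, 0, 0], "angular": [0, 0, 0], "grip": 0}]}}

```text
clock: 4.43
ee_pos: [568.1, -186.0, 169.3]
eef_rot: [179.9, 0.0, 92.4]
contact_force: [-0.5, -0.3, 5.3]
gripper_width: 0.162
grasp_force: 60.3
```

Emit:
{"fn": "arm_command", "kwargs": {"deltas": [{"slide": [0, 0, 0.01], "angular": [0, 0, 0], "grip": 0}, {"slide": [0, 0, 0.02], "angular": [0, 0, 0], "grip": 0}, {"slide": [0, 0, 0.04], "angular": [0, 0, 0], "grip": 0}, {"slide": [0, 0, 0.05], "angular": [0, 0, 0], "grip": 0}, {"slide": [0, 0, 0.06], "angular": [0, 0, 0], "grip": 0}]}}

```text
clock: 4.85
ee_pos: [566.1, -185.3, 257.7]
eef_rot: [-179.8, -0.0, 92.4]
contact_force: [1.0, 0.7, -1.7]
gripper_width: 0.166
grasp_force: 59.4
```

Emit:
{"fn": "arm_command", "kwargs": {"deltas": [{"slide": [0, 0, 0.06], "angular": [0, 0, 0], "grip": 0}, {"slide": [0, 0, 0.06], "angular": [0, 0, 0], "grip": 0}, {"slide": [0, 0, 0.04], "angular": [0, 0, 0], "grip": 0}, {"slide": [0, 0, 0.02], "angular": [0, 0, 0], "grip": 0}, {"slide": [0, 0, 0], "angular": [0, 0, 0], "grip": 0}]}}

```text
clock: 5.27
ee_pos: [568.0, -186.2, 350.5]
eef_rot: [179.8, 0.1, 92.4]
contact_force: [0.7, -0.4, -2.4]
gripper_width: 0.162
grasp_force: 59.5
```

```bash
python3 - <<'E'
from h import *
s=read_state(); print(s['ee_pos'].round(1),s['eef_rot'].round(2),s['clock'],s['contact_force'].round(2),s['gripper_width'])
t=grab('top');d=grab('scene'); 
def px(d,p):
    q=d['C'][:3,:3].T@(np.array(p)-d['C'][:3,3]); return int(d['fx']*q[0]/q[2]+d['cx']),int(d['fy']*q[1]/q[2]+d['cy'])
x,y=px(d,s['ee_pos']+[0,0,-60]); a=d['image'][max(0,y-100):y+100,max(0,x-100):x+100]
w=grab('wrist')
cv2.imwrite('pics/lift.png',np.hstack([cv2.resize(a,(400,400)),cv2.resize(w['image'][100:400,120:520],(400,400))])[:,:,::-1])
E
```

```text
[ 568.  -186.2  350.5] [1.7977e+02 6.0000e-02 9.2380e+01] 5.2667 [ 0.69 -0.42 -2.36] 0.1618459786541294
```

View pics/lift.png

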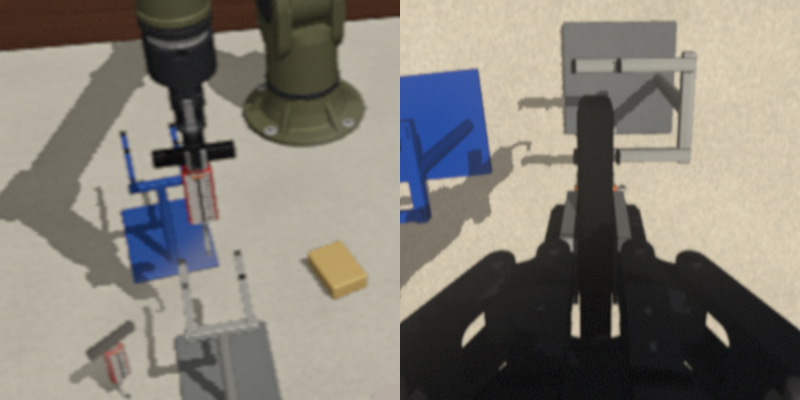

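The scale is upright in the grip and clear of the fork: its handle is at (195,155) in the left half, and the empty prongs are below it. Now carrying it to the tin.

Emit:
{"fn": "arm_command", "kwargs": {"deltas": [{"slide": [-0.0041, 0.04, 0], "angular": [0, 0, -0.0093], "grip": 0}, {"slide": [-0.0041, 0.077, 0], "angular": [0, 0, -0.0093], "grip": 0}, {"slide": [-0.0041, 0.077, 0], "angular": [0, 0, -0.0093], "grip": 0}, {"slide": [-0.0041, 0.077, 0], "angular": [0, 0, -0.0093], "grip": 0}, {"slide": [-0.0041, 0.077, 0], "angular": [0, 0, -0.0093], "grip": 0}]}}

```text
clock: 5.83
ee_pos: [555.8, -9.9, 345.8]
eef_rot: [-179.8, 0.0, 88.1]
contact_force: [1.2, 1.1, -1.2]
gripper_width: 0.162
grasp_force: 59.4
```

Emit:
{"fn": "arm_command", "kwargs": {"deltas": [{"slide": [-0.0041, 0.077, 0], "angular": [0, 0, -0.0093], "grip": 0}, {"slide": [-0.0041, 0.077, 0], "angular": [0, 0, -0.0093], "grip": 0}, {"slide": [-0.0041, 0.077, 0], "angular": [0, 0, -0.0093], "grip": 0}, {"slide": [-0.0041, 0.077, 0], "angular": [0, 0, -0.0093], "grip": 0}, {"slide": [-0.0041, 0.077, 0], "angular": [0, 0, -0.0093], "grip": 0}]}}

```text
clock: 6.25
ee_pos: [545.5, 182.5, 345.7]
eef_rot: [-179.8, 0.1, 84.0]
contact_force: [0.9, 0.1, -0.9]
gripper_width: 0.162
grasp_force: 59.4
```

Emit:
{"fn": "arm_command", "kwargs": {"deltas": [{"slide": [-0.0041, 0.077, 0], "angular": [0, 0, -0.0093], "grip": 0}, {"slide": [0, 0.04, 0], "angular": [0, 0, 0], "grip": 0}, {"slide": [0, 0, 0], "angular": [0, 0, 0], "grip": 0}, {"slide": [0, 0, 0], "angular": [0, 0, 0], "grip": 0}, {"slide": [0, 0, 0], "angular": [0, 0, 0], "grip": 0}]}}

```text
clock: 6.67
ee_pos: [544.5, 238.0, 346.2]
eef_rot: [-179.9, 0.2, 83.1]
contact_force: [1.1, -0.3, -2.1]
gripper_width: 0.163
grasp_force: 59.4
```

```bash
python3 - <<'E'
from h import *
import pickle
s=read_state(); print(s['ee_pos'].round(1),s['eef_rot'].round(2),s['clock'],s['contact_force'].round(2))
for n in('scene','wrist','top'):
    w=grab(n); W=cloud(w); pickle.dump(w,open('p_'+n,'wb'))
    m=(abs(W[...,0]-588)<14)&(abs(W[...,1]-234)<12)&(W[...,2]>112)&(W[...,2]<130); P=W[m].astype(np.float32)
    print(n,len(P)); 
    if len(P)>5: print(np.median(P,0),np.percentile(P[:,2],95),cv2.fitLine(P[:,:2].copy(),cv2.DIST_HUBER,0,.01,.01).ravel())
E
```

```text
[544.5 238.  346.2] [-1.799e+02  1.600e-01  8.312e+01] 6.6667 [ 1.06 -0.32 -2.07]
scene 17
[588.7629 234.3688 121.3897] 124.834946 [1.16883904e-01 9.93145585e-01 5.89050720e+02 2.33442581e+02]
wrist 105
[590.12305 234.0679  123.11918] 124.595604 [1.5729299e-01 9.8755199e-01 5.9008142e+02 2.3397919e+02]
top 0
```

Emit:
{"fn": "arm_command", "kwargs": {"deltas": [{"slide": [0, 0, -0.02], "angular": [0, 0, 0], "grip": 0}, {"slide": [0, 0, -0.05], "angular": [0, 0, 0], "grip": 0}, {"slide": [0, 0, -0.06], "angular": [0, 0, 0], "grip": 0}, {"slide": [0, 0, -0.06], "angular": [0, 0, 0], "grip": 0}, {"slide": [0, 0, -0.04], "angular": [0, 0, 0], "grip": 0}]}}

```text
clock: 7.23
ee_pos: [543.4, 237.9, 229.2]
eef_rot: [-179.8, 0.1, 83.1]
contact_force: [0.1, 0.5, -2.2]
gripper_width: 0.166
grasp_force: 59.3
```

Emit:
{"fn": "arm_command", "kwargs": {"deltas": [{"slide": [0, 0, 0], "angular": [0, 0, 0], "grip": 0}, {"slide": [0, 0, 0], "angular": [0, 0, 0], "grip": 0}, {"slide": [0, 0, 0], "angular": [0, 0, 0], "grip": 0}]}}

```text
clock: 7.48
ee_pos: [545.5, 239.3, 234.3]
eef_rot: [179.9, -0.1, 83.1]
contact_force: [0.7, 0.9, -0.8]
gripper_width: 0.16
grasp_force: 59.4
```

```bash
cat >> h.py <<'E'
def px(d,p):
    q=d['C'][:3,:3].T@(np.array(p)-d['C'][:3,3]); return d['fx']*q[0]/q[2]+d['cx'],d['fy']*q[1]/q[2]+d['cy']
E
python3 - <<'E'
from h import *
s=read_state(); p=s['ee_pos']; print(p.round(1),s['eef_rot'].round(2),s['clock'],s['contact_force'].round(2))
d=grab('scene'); w=grab('wrist'); W=cloud(d); I=d['image']
c,si=np.cos(np.radians(-6.9)),np.sin(np.radians(-6.9))
# hook/case points in scale frame
Q=(W-p-np.array([0,0,13.7])); L=np.stack([Q[...,0]*c+Q[...,1]*si,-Q[...,0]*si+Q[...,1]*c,Q[...,2]],-1)
m=(abs(L[...,0])<26)&(abs(L[...,1])<8)&(L[...,2]<-105)&(L[...,2]>-165); P=L[m]; print('hook',len(P)); 
for lo in range(-165,-100,6):
    k=P[(P[:,2]>=lo)&(P[:,2]<lo+6)]
    if len(k): print(lo,len(k),k[:,0].min().round(1),k[:,0].max().round(1),np.median(k[:,1]).round(1))
m=(abs(L[...,0])<20)&(abs(L[...,1])<25)&(L[...,2]<-15)&(L[...,2]>-105); P=L[m]; print('case',len(P),np.percentile(P,[2,50,98],axis=0).round(1).tolist())
x,y=map(int,px(d,[566,236,130])); a=I[y-50:y+50,x-66:x+67]
cv2.imwrite('pics/hook1.png',cv2.resize(a,(798,600),interpolation=cv2.INTER_CUBIC)[:,:,::-1]); print(x,y)
E
```

```text
[545.5 239.3 234.3] [ 1.7989e+02 -7.0000e-02  8.3140e+01] 7.4833 [ 0.68  0.91 -0.84]
hook 35
-159 3 -7.1 -1.0 -2.2
-153 6 -8.2 10.7 -2.7
-147 6 -11.1 14.1 -0.7
-141 7 -15.1 16.1 0.1
-135 7 -13.0 18.2 -2.9
-129 1 -11.1 -11.1 -1.5
-123 1 -8.1 -8.1 -2.8
-117 3 -7.0 -2.3 -1.9
-111 1 0.1 0.1 0.3
case 332 [[-6.8, -18.9, -95.8], [7.5, -3.8, -54.9], [12.3, 15.6, -18.6]]
390 211
```

View pics/hook1.png

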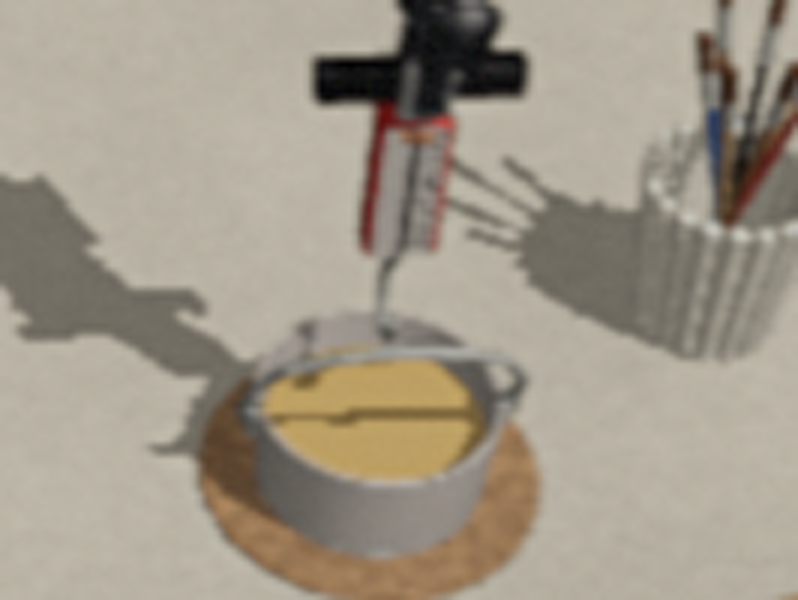

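The hook hangs behind the wire at about (385,330); the wire's top runs from (300,375) to (500,360). The depth points match the hook geometry, so I'll go 4 mm lower and then advance it.

Emit:
{"fn": "arm_command", "kwargs": {"deltas": [{"slide": [0.01, -0.0012, -0.004], "angular": [0, 0, 0], "grip": 0}, {"slide": [0.01, -0.0012, -0.004], "angular": [0, 0, 0], "grip": 0}, {"slide": [0, 0, 0], "angular": [0, 0, 0], "grip": 0}, {"slide": [0, 0, 0], "angular": [0, 0, 0], "grip": 0}, {"slide": [0, 0, 0], "angular": [0, 0, 0], "grip": 0}]}}

```text
clock: 8.0
ee_pos: [554.8, 238.1, 228.8]
eef_rot: [-180.0, 0.0, 83.2]
contact_force: [0.4, -0.9, -0.7]
gripper_width: 0.164
grasp_force: 59.4
```

Emit:
{"fn": "arm_command", "kwargs": {"deltas": [{"slide": [0, 0, 0], "angular": [0, 0, 0], "grip": 0}, {"slide": [0, 0, 0], "angular": [0, 0, 0], "grip": 0}, {"slide": [0, 0, 0], "angular": [0, 0, 0], "grip": 0}, {"slide": [0, 0, 0], "angular": [0, 0, 0], "grip": 0}]}}

```text
clock: 8.33
ee_pos: [554.6, 238.2, 228.9]
eef_rot: [180.0, -0.0, 83.2]
contact_force: [0.8, 0.3, -1.8]
gripper_width: 0.159
grasp_force: 59.4
```

```bash
cat >> h.py <<'E'
def hooklook(yaw=-6.9,o=13.7):
    s=read_state(); p=s['ee_pos']; print(p.round(1),s['eef_rot'].round(2),s['clock'],s['contact_force'].round(2))
    c,si=np.cos(np.radians(yaw)),np.sin(np.radians(yaw)); R=np.array([[c,si,0],[-si,c,0],[0,0,1]])
    d=grab('scene'); W=cloud(d); L=(W-p-[0,0,o])@R.T
    m=(abs(L[...,0])<26)&(abs(L[...,1])<8)&(L[...,2]<-105)&(L[...,2]>-215); P=L[m]
    return s,d,W,L
E
python3 - <<'E'
from h import *
s,d,W,L=hooklook()
m=(abs(L[...,0])<40)&(abs(L[...,1])<10)&(L[...,2]<-105)&(L[...,2]>-165)
P=L[m]
for lo in range(-165,-100,5):
    k=P[(P[:,2]>=lo)&(P[:,2]<lo+5)]
    print(lo,np.sort(k[:,0]).round(0).tolist())
E
```

```text
[554.6 238.2 228.9] [180.    -0.    83.19] 8.3333 [ 0.83  0.33 -1.81]
-165 []
-160 [5.0]
-155 [-13.0, -9.0, -9.0, -7.0, -7.0, -3.0]
-150 [-16.0, -12.0, -8.0, -6.0]
-145 [-12.0, -7.0]
-140 [-13.0, -11.0, -11.0, 15.0]
-135 [-11.0, -11.0, 16.0]
-130 [-11.0, -11.0, -10.0, -9.0, 33.0]
-125 [33.0, 35.0, 36.0, 37.0, 38.0]
-120 [-10.0, 34.0, 35.0, 35.0, 36.0, 37.0, 39.0, 39.0]
-115 [-2.0]
-110 [-1.0, 0.0, 2.0]
-105 []
```

Emit:
{"fn": "arm_command", "kwargs": {"deltas": [{"slide": [0.012, -0.0015, 0.003], "angular": [0, 0, 0], "grip": 0}, {"slide": [0.012, -0.0015, 0], "angular": [0, 0, 0], "grip": 0}, {"slide": [0.012, -0.0015, 0], "angular": [0, 0, 0], "grip": 0}, {"slide": [0.012, -0.0015, 0], "angular": [0, 0, 0], "grip": 0}, {"slide": [0.012, -0.0015, 0], "angular": [0, 0, 0], "grip": 0}]}}

```text
clock: 8.8
ee_pos: [585.6, 234.1, 230.2]
eef_rot: [180.0, 0.0, 83.2]
contact_force: [-0.6, 0.3, -1.7]
gripper_width: 0.16
grasp_force: 59.4
```

Emit:
{"fn": "arm_command", "kwargs": {"deltas": [{"slide": [0, 0, 0], "angular": [0, 0, 0], "grip": 0}, {"slide": [0, 0, 0], "angular": [0, 0, 0], "grip": 0}, {"slide": [0, 0, 0], "angular": [0, 0, 0], "grip": 0}, {"slide": [0, 0, 0], "angular": [0, 0, 0], "grip": 0}]}}

```text
clock: 9.13
ee_pos: [584.5, 234.5, 230.3]
eef_rot: [-180.0, 0.0, 83.2]
contact_force: [-0.5, -0.1, -1.3]
gripper_width: 0.161
grasp_force: 59.4
```

```bash
python3 - <<'E'
from h import *
s,d,W,L=hooklook()
for b in (10,25):
  m=(abs(L[...,0])<40)&(abs(L[...,1])<b)&(L[...,2]<-105)&(L[...,2]>-165)
  P=L[m]
  for lo in range(-160,-105,5):
    k=P[(P[:,2]>=lo)&(P[:,2]<lo+5)&(abs(P[:,1])>b-15)]
    print(lo,np.sort(k[:,0]).round(0).tolist())
I=d['image'];x,y=map(int,px(d,[580,236,110])); a=I[y-25:y+25,x-33:x+34]
cv2.imwrite('pics/hook2.png',cv2.resize(a,(798,600),interpolation=cv2.INTER_CUBIC)[:,:,::-1])
E
```

```text
[584.5 234.5 230.3] [-179.98    0.     83.19] 9.1333 [-0.46 -0.11 -1.27]
-160 []
-155 [-19.0, -7.0, -7.0, -5.0, -1.0, -0.0, 7.0]
-150 [-11.0, -11.0, -8.0, -6.0, 2.0, 7.0, 12.0]
-145 [-10.0, 15.0]
-140 [-15.0, 11.0, 14.0, 18.0]
-135 [-14.0, -14.0, -13.0, -9.0, 17.0, 21.0]
-130 []
-125 [-10.0, 3.0, 4.0, 4.0, 4.0, 4.0, 6.0, 6.0, 6.0, 7.0, 8.0]
-120 [-9.0, -6.0, 6.0, 6.0, 8.0, 9.0, 10.0]
-115 [-1.0]
-110 [-1.0, 1.0]
-160 []
-155 []
-150 []
-145 []
-140 []
-135 []
-130 [3.0, 4.0, 5.0, 6.0]
-125 [2.0, 2.0, 4.0, 4.0, 4.0, 4.0, 5.0, 5.0, 5.0, 7.0, 8.0, 8.0, 8.0, 9.0, 9.0]
-120 [5.0, 5.0, 6.0, 7.0, 7.0, 7.0]
-115 []
-110 []
```

View pics/hook2.png

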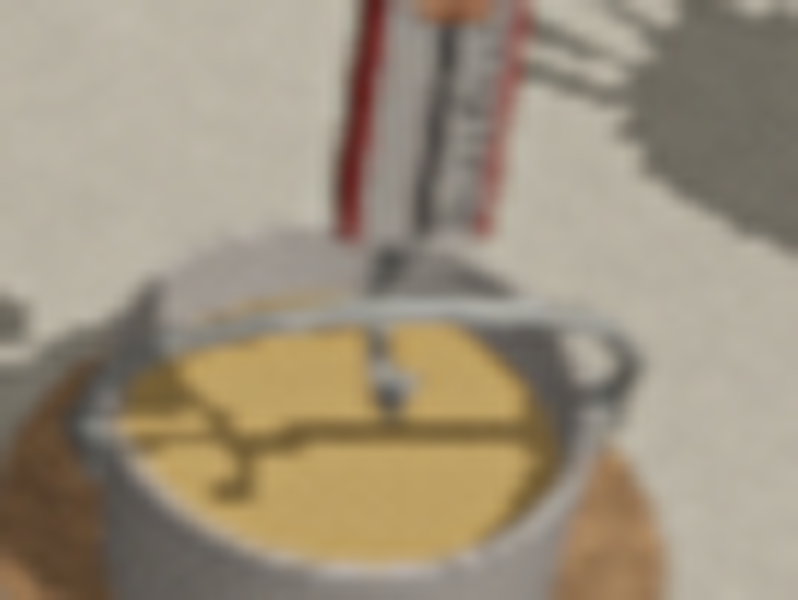

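The wire now crosses above the hook's point: the wire is at (385,310) and the hook tip at (390,390). Before drawing up I'll check the lateral centring.

```bash
python3 - <<'E'
from h import *
import pickle
p=np.array([584.5,234.5,244.0]); yaw=-6.8
c,si=np.cos(np.radians(yaw)),np.sin(np.radians(yaw)); R=np.array([[c,si,0],[-si,c,0],[0,0,1]])
D={'w1':pickle.load(open('w1.pkl','rb')),'s1':pickle.load(open('s1.pkl','rb')),'t0':pickle.load(open('d0.pkl','rb'))['top'],'now':grab('scene')}
for n,d in D.items():
    L=(cloud(d)-p)@R.T; z=L[...,2]+p[2]
    near=(abs(L[...,0]+30)<75)&(abs(L[...,1])<85)
    b=L[near&(z>66)&(z<112)&(abs(L[...,1])>25)]
    print(n,'bail',len(b),b[:,1].min().round(1),b[:,1].max().round(1),[(round(np.median(b[(b[:,1]<0)&(abs(b[:,2]+p[2]-h)<6)][:,1]),1),round(np.median(b[(b[:,1]>0)&(abs(b[:,2]+p[2]-h)<6)][:,1]),1)) for h in (75,87,99)])
    r=L[near&(z>55)&(z<63)&(np.hypot(L[...,0]+30,L[...,1]-1)<66)]
    print('  rim',len(r),np.percentile(r[:,0],[1,99]).round(1),np.percentile(r[:,1],[1,99]).round(1))
    k=L[near&(z>48)&(z<63)]
    A=np.c_[2*r[:,:2],np.ones(len(r))]; q=np.hypot(r[:,0]+30,r[:,1]-1)>50; A=A[q]; s=np.linalg.lstsq(A,(r[q][:,:2]**2).sum(1),rcond=None)[0]; print('  circ',s[:2].round(1),round(np.sqrt(s[2]+s[0]**2+s[1]**2),1))
    if n=='now':
        m=(abs(L[...,0])<22)&(abs(L[...,1])<8)&(L[...,2]<-130)&(L[...,2]>-160); print('hook y',np.median(L[m],0).round(1),m.sum())
        m=(abs(L[...,0])<22)&(abs(L[...,1])<30)&(L[...,2]<-25)&(L[...,2]>-95); print('case y',np.percentile(L[m][:,1],[2,50,98]).round(1))
        m=(abs(L[...,0])<22)&(abs(L[...,1])<60)&(abs(L[...,2])<9); print('handle y',np.percentile(L[m][:,1],[1,99]).round(1))
E
```

```text
w1 bail 314 -68.8 65.8 [(np.float64(-64.6), np.float64(63.3)), (np.float64(-63.6), np.float64(61.3)), (np.float64(-57.4), np.float64(55.1))]
  rim 867 [-87.1  29.8] [-64.2  65.2]
  circ [-28.6  -0.9] 58.4
s1 bail 46 -68.6 65.9 [(np.float64(-67.2), np.float64(61.3)), (np.float64(-64.0), np.float64(62.8)), (np.float64(-57.6), np.float64(56.2))]
  rim 169 [-91.5  30.4] [-60.4  62.2]
  circ [-29.6  -0.8] 58.6
t0 bail 49 -70.0 61.8 [(np.float64(-69.3), np.float64(60.9)), (np.float64(-66.4), np.float64(56.5)), (np.float64(-60.1), np.float64(50.6))]
  rim 82 [-89.7  25.8] [-63.5  61.9]
  circ [-31.8  -2.7] 58.2
now bail 47 -68.5 65.0 [(np.float64(-66.5), np.float64(61.0)), (np.float64(-64.0), np.float64(62.4)), (np.float64(-57.5), np.float64(54.9))]
  rim 152 [-89.2  30.3] [-60.  62.]
  circ [-29.   -0.6] 58.3
hook y [  -5.5   -1.8 -146.2] 25
case y [-18.8  -3.2  15.8]
handle y [-48.4  45.8]
```

Hook and wire middle agree within 0.6 mm laterally, and the tin axis is 29 mm towards -x'. Raising to engage the wire, then drawing the handle upright along its arc.

Emit:
{"fn": "arm_command", "kwargs": {"deltas": [{"slide": [0, 0, 0.008], "angular": [0, 0, 0], "grip": 0}, {"slide": [0, 0, 0.01], "angular": [0, 0, 0], "grip": 0}, {"slide": [0, 0, 0.01], "angular": [0, 0, 0], "grip": 0}, {"slide": [0, 0, 0.01], "angular": [0, 0, 0], "grip": 0}, {"slide": [0, 0, 0.006], "angular": [0, 0, 0], "grip": 0}]}}

```text
clock: 9.65
ee_pos: [585.1, 234.5, 253.7]
eef_rot: [179.9, -0.0, 83.2]
contact_force: [0.3, -0.2, -1.4]
gripper_width: 0.164
grasp_force: 59.4
```

Emit:
{"fn": "arm_command", "kwargs": {"deltas": [{"slide": [0, 0, 0], "angular": [0, 0, 0], "grip": 0}, {"slide": [0, 0, 0], "angular": [0, 0, 0], "grip": 0}, {"slide": [0, 0, 0], "angular": [0, 0, 0], "grip": 0}]}}

```text
clock: 9.9
ee_pos: [584.6, 234.3, 252.2]
eef_rot: [-180.0, 0.0, 83.2]
contact_force: [0.4, -0.3, -2.2]
gripper_width: 0.164
grasp_force: 59.4
```

Emit:
{"fn": "arm_command", "kwargs": {"deltas": [{"slide": [-0.0073, 0.0009, 0.004], "angular": [0, 0, 0], "grip": 0}, {"slide": [-0.0073, 0.0009, 0.0034], "angular": [0, 0, 0], "grip": 0}, {"slide": [-0.0073, 0.0009, 0.0028], "angular": [0, 0, 0], "grip": 0}, {"slide": [-0.0073, 0.0009, 0.0022], "angular": [0, 0, 0], "grip": 0}, {"slide": [-0.0073, 0.0009, 0.0016], "angular": [0, 0, 0], "grip": 0}]}}

```text
clock: 10.32
ee_pos: [566.0, 236.7, 259.6]
eef_rot: [180.0, -0.0, 83.2]
contact_force: [0.4, -0.2, -1.9]
gripper_width: 0.164
grasp_force: 59.4
```

Emit:
{"fn": "arm_command", "kwargs": {"deltas": [{"slide": [-0.0073, 0.0009, 0.001], "angular": [0, 0, 0], "grip": 0}, {"slide": [-0.0073, 0.0009, 0.0006], "angular": [0, 0, 0], "grip": 0}, {"slide": [-0.0073, 0.0009, 0], "angular": [0, 0, 0], "grip": 0}, {"slide": [0, 0, 0], "angular": [0, 0, 0], "grip": 0}, {"slide": [0, 0, 0], "angular": [0, 0, 0], "grip": 0}]}}

```text
clock: 10.73
ee_pos: [555.2, 238.1, 260.2]
eef_rot: [-180.0, -0.0, 83.2]
contact_force: [0.3, -0.4, -1.7]
gripper_width: 0.163
grasp_force: 59.4
```

Emit:
{"fn": "arm_command", "kwargs": {"deltas": [{"slide": [0, 0, 0], "angular": [0, 0, 0], "grip": 0}, {"slide": [0, 0, 0], "angular": [0, 0, 0], "grip": 0}, {"slide": [0, 0, 0], "angular": [0, 0, 0], "grip": 0}, {"slide": [0, 0, 0], "angular": [0, 0, 0], "grip": 0}]}}

```text
clock: 11.07
ee_pos: [555.6, 237.9, 260.0]
eef_rot: [-180.0, 0.0, 83.2]
contact_force: [0.6, -0.0, -1.1]
gripper_width: 0.16
grasp_force: 59.4
```

```bash
cat > meas.py <<'E'
from h import *
p=np.array([584.5,234.5,0]); yaw=-6.8
c,si=np.cos(np.radians(yaw)),np.sin(np.radians(yaw)); R=np.array([[c,si,0],[-si,c,0],[0,0,1]])
def meas():
    s=read_state(); t=(s['ee_pos']-p)@R.T; print('t',round(s['clock'],2),'tcp local',t.round(2),'F',(R@s['contact_force']).round(2),'rot',s['eef_rot'].round(2))
    for n in ('scene','wrist'):
        d=grab(n); L=(cloud(d)-p)@R.T; z=L[...,2]
        near=(abs(L[...,0]+30)<75)&(abs(L[...,1])<85)
        cx=-29.2; r2=np.hypot(L[...,0]-cx,L[...,1]+.9)
        I=d['image'].astype(int); yel=(I[...,0]-I[...,2]>60)
        wx=L[(r2<50)&yel&(z>30)&(z<60)]
        if len(wx)>20:
            A=np.c_[wx[:,:2]-[cx,-.9],np.ones(len(wx))]; k=np.linalg.lstsq(A,wx[:,2],rcond=None)[0]; print(' ',n,'wax',len(wx),'z',k[2].round(2),'tilt deg',np.degrees(k[:2]).round(2))
        r=L[near&(z>54)&(z<72)&(r2<66)&(r2>50)]
        if len(r)>20:
            A=np.c_[2*r[:,:2],np.ones(len(r))]; q=np.linalg.lstsq(A,(r[:,:2]**2).sum(1),rcond=None)[0]; print('   rim c',q[:2].round(1),'z95',np.percentile(r[:,2],95).round(1),len(r))
        b=L[near&(z>100)&(z<150)&(abs(L[...,1])>8)&(abs(L[...,1])<40)]
        if len(b)>5: print('   bail',len(b),np.median(b,0).round(1),'ztop',np.percentile(b[:,2],95).round(1))
    return s
if __name__=='__main__': meas()
E
python3 meas.py
```

```text
t 11.07 tcp local [-2.9080e+01 -3.0000e-02  2.6001e+02] F [ 0.57  0.03 -1.06] rot [-1.800e+02  1.000e-02  8.317e+01]
  scene wax 540 z 37.64 tilt deg [0.03 0.12]
   rim c [-29.  -1.] z95 63.4 204
   bail 51 [-24.7  -8.9 127.6] ztop 132.2
  wrist wax 3772 z 37.71 tilt deg [0.05 0.09]
   rim c [-28.7  -1.1] z95 60.7 1025
   bail 165 [-24.6  29.5 126. ] ztop 129.4
```

The handle is nearly upright: the wire is at x' −25 against a tin axis of −29, and tension will finish the rest. The wax plane gives the tin's height precisely, with a baseline of 37.64/37.71. Now the slow lift in stages.

Emit:
{"fn": "arm_command", "kwargs": {"deltas": [{"slide": [0, 0, 0.003], "angular": [0, 0, 0], "grip": 0}, {"slide": [0, 0, 0.003], "angular": [0, 0, 0], "grip": 0}, {"slide": [0, 0, 0.003], "angular": [0, 0, 0], "grip": 0}, {"slide": [0, 0, 0.003], "angular": [0, 0, 0], "grip": 0}, {"slide": [0, 0, 0.003], "angular": [0, 0, 0], "grip": 0}]}}

```text
clock: 11.58
ee_pos: [555.5, 238.0, 267.7]
eef_rot: [-180.0, 0.0, 83.2]
contact_force: [0.7, -0.7, -1.8]
gripper_width: 0.161
grasp_force: 59.4
```

Emit:
{"fn": "arm_command", "kwargs": {"deltas": [{"slide": [0, 0, 0.003], "angular": [0, 0, 0], "grip": 0}, {"slide": [0, 0, 0.003], "angular": [0, 0, 0], "grip": 0}, {"slide": [0, 0, 0.003], "angular": [0, 0, 0], "grip": 0}, {"slide": [0, 0, 0.003], "angular": [0, 0, 0], "grip": 0}, {"slide": [0, 0, 0.003], "angular": [0, 0, 0], "grip": 0}]}}

```text
clock: 12.0
ee_pos: [555.4, 237.9, 275.1]
eef_rot: [-180.0, 0.0, 83.2]
contact_force: [-0.2, 0.2, -3.4]
gripper_width: 0.162
grasp_force: 59.3
```

```bash
python3 meas.py
```

```text
t 12.0 tcp local [-2.9270e+01 -3.0000e-02  2.7507e+02] F [-0.19  0.21 -3.37] rot [-1.7999e+02  2.0000e-02  8.3180e+01]
  scene wax 543 z 37.84 tilt deg [ 0.44 -0.85]
   rim c [-29.   -1.1] z95 63.0 204
   bail 50 [-25.2 -10.5 127.7] ztop 132.6
  wrist wax 3540 z 37.74 tilt deg [-0.    0.07]
   rim c [-28.7  -1.1] z95 60.9 930
   bail 156 [-24.5  28.5 126.7] ztop 129.8
```

Emit:
{"fn": "arm_command", "kwargs": {"deltas": [{"slide": [-0.002, 0.0003, 0], "angular": [0, 0, 0], "grip": 0}, {"slide": [-0.002, 0.0002, 0], "angular": [0, 0, 0], "grip": 0}, {"slide": [-0.002, 0.0002, 0], "angular": [0, 0, 0], "grip": 0}, {"slide": [0, 0, 0], "angular": [0, 0, 0], "grip": 0}, {"slide": [0, 0, 0], "angular": [0, 0, 0], "grip": 0}]}}

```text
clock: 12.52
ee_pos: [552.3, 238.3, 275.1]
eef_rot: [-180.0, 0.0, 83.2]
contact_force: [0.3, 0.4, -3.6]
gripper_width: 0.163
grasp_force: 59.1
```

```bash
sed -i 's/(abs(L\[...,1\])>8)&(abs(L\[...,1\])<40)/(abs(L[...,1]+1)>4.5)\&(abs(L[...,1]+1)<14)\&(abs(L[...,0]+28)<12)\&(z>115)/' meas.py; python3 meas.py
```

```text
t 12.52 tcp local [-3.2440e+01  1.0000e-02  2.7509e+02] F [ 0.25  0.48 -3.55] rot [-1.7998e+02  1.0000e-02  8.3190e+01]
  scene wax 539 z 37.74 tilt deg [ 0.68 -0.05]
   rim c [-29.1  -0.9] z95 63.2 205
   bail 17 [-29.5  -8.3 129.9] ztop 133.2
  wrist wax 3548 z 37.72 tilt deg [0.02 0.01]
   rim c [-28.7  -1.1] z95 60.7 928
```

Upright now: the wire is at −29.5 and the rim centre at −29.1. Continuing the slow lift.

Emit:
{"fn": "arm_command", "kwargs": {"deltas": [{"slide": [0, 0, 0.002], "angular": [0, 0, 0], "grip": 0}, {"slide": [0, 0, 0.002], "angular": [0, 0, 0], "grip": 0}, {"slide": [0, 0, 0.002], "angular": [0, 0, 0], "grip": 0}, {"slide": [0, 0, 0.002], "angular": [0, 0, 0], "grip": 0}, {"slide": [0, 0, 0.002], "angular": [0, 0, 0], "grip": 0}]}}

```text
clock: 13.03
ee_pos: [552.5, 238.3, 280.2]
eef_rot: [-180.0, 0.0, 83.2]
contact_force: [-0.4, -0.8, -4.6]
gripper_width: 0.162
grasp_force: 59.0
```

Emit:
{"fn": "arm_command", "kwargs": {"deltas": [{"slide": [0, 0, 0.001], "angular": [0, 0, 0], "grip": 0}, {"slide": [0, 0, 0.001], "angular": [0, 0, 0], "grip": 0}, {"slide": [0, 0, 0], "angular": [0, 0, 0], "grip": 0}]}}

```text
clock: 13.28
ee_pos: [552.6, 238.3, 281.2]
eef_rot: [180.0, 0.0, 83.2]
contact_force: [-0.2, 0.3, -4.6]
gripper_width: 0.163
grasp_force: 59.0
```

```bash
python3 meas.py
```

```text
t 13.28 tcp local [-3.2170e+01 -2.0000e-02  2.8122e+02] F [-0.22  0.25 -4.63] rot [179.99   0.    83.18]
  scene wax 541 z 37.91 tilt deg [ 0.33 -0.42]
   rim c [-29.2  -1.2] z95 63.2 208
   bail 15 [-29.2  -7.  129.4] ztop 133.5
  wrist wax 3447 z 37.73 tilt deg [-0.    0.04]
   rim c [-28.6  -1.1] z95 60.7 920
```

Emit:
{"fn": "arm_command", "kwargs": {"deltas": [{"slide": [0, 0, 0.002], "angular": [0, 0, 0], "grip": 0}, {"slide": [0, 0, 0.002], "angular": [0, 0, 0], "grip": 0}, {"slide": [0, 0, 0.002], "angular": [0, 0, 0], "grip": 0}, {"slide": [0, 0, 0.002], "angular": [0, 0, 0], "grip": 0}, {"slide": [0, 0, 0.002], "angular": [0, 0, 0], "grip": 0}]}}

```text
clock: 13.8
ee_pos: [552.5, 238.3, 286.1]
eef_rot: [-180.0, 0.0, 83.2]
contact_force: [0.6, 0.5, -4.9]
gripper_width: 0.16
grasp_force: 59.0
```

Emit:
{"fn": "arm_command", "kwargs": {"deltas": [{"slide": [0, 0, 0.002], "angular": [0, 0, 0], "grip": 0}, {"slide": [0, 0, 0.002], "angular": [0, 0, 0], "grip": 0}, {"slide": [0, 0, 0], "angular": [0, 0, 0], "grip": 0}, {"slide": [0, 0, 0], "angular": [0, 0, 0], "grip": 0}]}}

```text
clock: 14.13
ee_pos: [552.5, 238.3, 288.1]
eef_rot: [180.0, 0.0, 83.2]
contact_force: [-0.4, -0.2, -4.6]
gripper_width: 0.163
grasp_force: 58.9
```

```bash
python3 meas.py
```

```text
t 14.13 tcp local [-3.2180e+01 -4.0000e-02  2.8814e+02] F [-0.36 -0.29 -4.6 ] rot [1.800e+02 1.000e-02 8.318e+01]
  scene wax 541 z 37.79 tilt deg [ 0.25 -0.16]
   rim c [-28.9  -1.1] z95 64.0 203
   bail 16 [-28.7  -6.1 131.4] ztop 134.3
  wrist wax 3348 z 37.74 tilt deg [0.05 0.05]
   rim c [-28.6  -1. ] z95 60.7 872
```

Emit:
{"fn": "arm_command", "kwargs": {"deltas": [{"slide": [0, 0, 0.002], "angular": [0, 0, 0], "grip": 0}, {"slide": [0, 0, 0.002], "angular": [0, 0, 0], "grip": 0}, {"slide": [0, 0, 0.002], "angular": [0, 0, 0], "grip": 0}, {"slide": [0, 0, 0.002], "angular": [0, 0, 0], "grip": 0}, {"slide": [0, 0, 0.002], "angular": [0, 0, 0], "grip": 0}]}}

```text
clock: 14.65
ee_pos: [552.5, 238.3, 293.1]
eef_rot: [-180.0, 0.0, 83.2]
contact_force: [0.2, 0.8, -6.3]
gripper_width: 0.162
grasp_force: 58.8
```

Emit:
{"fn": "arm_command", "kwargs": {"deltas": [{"slide": [0, 0, 0.002], "angular": [0, 0, 0], "grip": 0}, {"slide": [0, 0, 0.002], "angular": [0, 0, 0], "grip": 0}, {"slide": [0, 0, 0], "angular": [0, 0, 0], "grip": 0}, {"slide": [0, 0, 0], "angular": [0, 0, 0], "grip": 0}]}}

```text
clock: 14.98
ee_pos: [552.5, 238.4, 295.1]
eef_rot: [-180.0, 0.0, 83.2]
contact_force: [0.1, -0.6, -6.5]
gripper_width: 0.159
grasp_force: 58.7
```

```bash
python3 meas.py
```

```text
t 14.98 tcp local [-3.2250e+01  4.0000e-02  2.9512e+02] F [ 0.13 -0.61 -6.5 ] rot [-180.      0.     83.18]
  scene wax 540 z 37.78 tilt deg [-0.37  0.12]
   rim c [-29.   -1.3] z95 63.6 215
   bail 14 [-28.1  -7.2 130.6] ztop 132.9
  wrist wax 3249 z 37.7 tilt deg [-0.02  0.05]
   rim c [-28.6  -1.1] z95 60.8 837
```

Emit:
{"fn": "arm_command", "kwargs": {"deltas": [{"slide": [0, 0, 0.002], "angular": [0, 0, 0], "grip": 0}, {"slide": [0, 0, 0.002], "angular": [0, 0, 0], "grip": 0}, {"slide": [0, 0, 0.002], "angular": [0, 0, 0], "grip": 0}, {"slide": [0, 0, 0.002], "angular": [0, 0, 0], "grip": 0}, {"slide": [0, 0, 0.002], "angular": [0, 0, 0], "grip": 0}]}}

```text
clock: 15.5
ee_pos: [552.5, 238.3, 300.2]
eef_rot: [-180.0, 0.0, 83.2]
contact_force: [-0.4, 0.7, -5.5]
gripper_width: 0.162
grasp_force: 58.7
```

Emit:
{"fn": "arm_command", "kwargs": {"deltas": [{"slide": [0, 0, 0.002], "angular": [0, 0, 0], "grip": 0}, {"slide": [0, 0, 0.002], "angular": [0, 0, 0], "grip": 0}, {"slide": [0, 0, 0], "angular": [0, 0, 0], "grip": 0}, {"slide": [0, 0, 0], "angular": [0, 0, 0], "grip": 0}]}}

```text
clock: 15.83
ee_pos: [552.5, 238.3, 302.2]
eef_rot: [180.0, 0.0, 83.2]
contact_force: [-0.3, 0.5, -6.4]
gripper_width: 0.161
grasp_force: 58.6
```

```bash
python3 meas.py
```

```text
t 15.83 tcp local [-3.2230e+01 -1.0000e-02  3.0216e+02] F [-0.37  0.44 -6.38] rot [180.     0.    83.18]
  scene wax 544 z 37.77 tilt deg [0.67 0.13]
   rim c [-28.9  -1.2] z95 63.9 218
   bail 17 [-27.5  -6.8 131.1] ztop 132.0
  wrist wax 3167 z 37.71 tilt deg [0.03 0.11]
   rim c [-28.6  -1.1] z95 60.8 806
   bail 6 [-27.6  12.3 130.3] ztop 132.1
```

The wire seems to drift slightly to +x under load, so I'm checking the scale's tilt and the hook's position.

```bash
cat > tilt.py <<'E'
from h import *
import meas as M
s=read_state(); t=(s['ee_pos']-M.p)@M.R.T
for n in('scene','top'):
    d=grab(n); L=(cloud(d)-M.p)@M.R.T; L=L-[t[0],t[1],s['ee_pos'][2]+13.7]
    m=(abs(L[...,0])<20)&(abs(L[...,1])<45)
    for lo,hi in((-8,12),(-40,-25),(-60,-45),(-80,-65),(-98,-85)):
        P=L[m&(L[...,2]>lo)&(L[...,2]<hi)]
        if len(P)>5: print(n,lo,len(P),'x',np.percentile(P[:,0],[50,90]).round(1),'y',np.percentile(P[:,1],[3,97]).round(1),np.percentile(P[:,1],[3,97]).mean().round(1))
    if n=='scene':
        for lo in range(-210,-100,6):
            P=L[(abs(L[...,0])<26)&(abs(L[...,1]+1.3)<5)&(L[...,2]>=lo)&(L[...,2]<lo+6)]; print(lo,np.sort(P[:,0]).round(0).tolist())
        x,y=map(int,px(d,s['ee_pos']+[0,0,-130])); cv2.imwrite('pics/hang.png',cv2.resize(d['image'][y-60:y+60,x-50:x+50],(500,600),interpolation=cv2.INTER_CUBIC)[:,:,::-1])
E
python3 tilt.py
```

```text
scene -8 254 x [ 5.8 14.5] y [-41.9  42.5] 0.3
scene -40 67 x [ 7.8 10.6] y [-18.5  16. ] -1.2
scene -60 70 x [ 7.4 10.2] y [-18.6  14.7] -1.9
scene -80 66 x [ 8.1 10.3] y [-19.2  15. ] -2.1
scene -98 50 x [6.6 9.4] y [-18.8  15.7] -1.5
-210 []
-204 []
-198 [1.0]
-192 [-13.0, -9.0, -7.0, -2.0, 10.0, 10.0, 10.0, 12.0]
-186 [-14.0, -14.0, -13.0, -12.0, -9.0, -9.0, -7.0, 0.0, 2.0, 5.0, 14.0]
-180 [-15.0, -13.0, -13.0, 15.0, 15.0, 16.0]
-174 [-15.0, -10.0, -10.0, 13.0]
-168 [-13.0, -12.0, -9.0]
-162 [-14.0]
-156 [-4.0, -1.0]
-150 [-1.0, 1.0, 4.0]
-144 [0.0, 1.0, 1.0, 1.0]
-138 [-3.0, -2.0, 1.0, 3.0]
-132 []
-126 []
-120 []
-114 []
-108 []
-102 [6.0, 7.0, 7.0, 9.0]
```

View pics/hang.png

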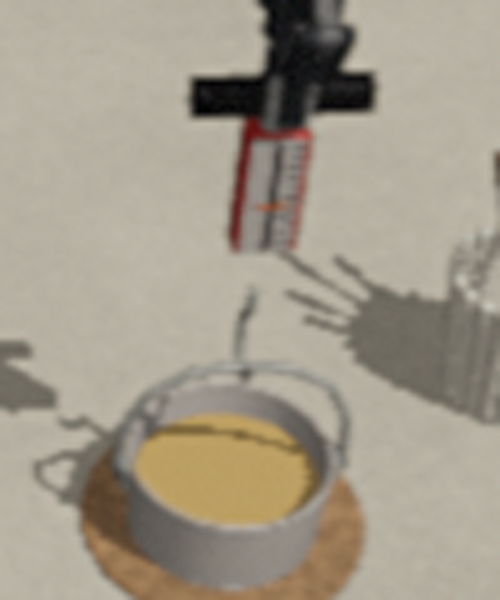

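The scale is straight, with the hook extended by about 40 mm and the wire seated in the bight: wire top at (240,370), hook at (243,375). Continuing.

Emit:
{"fn": "arm_command", "kwargs": {"deltas": [{"slide": [0, 0, 0.002], "angular": [0, 0, 0], "grip": 0}, {"slide": [0, 0, 0.002], "angular": [0, 0, 0], "grip": 0}, {"slide": [0, 0, 0.002], "angular": [0, 0, 0], "grip": 0}, {"slide": [0, 0, 0.002], "angular": [0, 0, 0], "grip": 0}, {"slide": [0, 0, 0.002], "angular": [0, 0, 0], "grip": 0}]}}

```text
clock: 16.45
ee_pos: [552.5, 238.3, 307.2]
eef_rot: [-180.0, 0.0, 83.2]
contact_force: [1.3, 0.3, -7.1]
gripper_width: 0.163
grasp_force: 58.5
```

Emit:
{"fn": "arm_command", "kwargs": {"deltas": [{"slide": [0, 0, 0.001], "angular": [0, 0, 0], "grip": 0}, {"slide": [0, 0, 0.001], "angular": [0, 0, 0], "grip": 0}, {"slide": [0, 0, 0], "angular": [0, 0, 0], "grip": 0}, {"slide": [0, 0, 0], "angular": [0, 0, 0], "grip": 0}]}}

```text
clock: 16.78
ee_pos: [552.6, 238.3, 308.2]
eef_rot: [180.0, 0.0, 83.2]
contact_force: [0.1, 0.2, -8.7]
gripper_width: 0.161
grasp_force: 58.5
```

```bash
python3 meas.py
```

```text
t 16.78 tcp local [-3.2170e+01  2.0000e-02  3.0816e+02] F [ 0.09  0.25 -8.7 ] rot [179.99   0.    83.18]
  scene wax 537 z 38.98 tilt deg [1.88 0.15]
   rim c [-27.3  -1.1] z95 64.6 239
   bail 11 [-27.   -7.  132.2] ztop 134.2
  wrist wax 3104 z 38.93 tilt deg [1.32 0.27]
   rim c [-27.   -0.8] z95 62.8 822
   bail 12 [-27.5  11.9 132.3] ztop 132.9
```

The tin is just coming off, but its +x side lifts first (1.3°). I'll set it back and measure the wire against the hook before recentring.

Emit:
{"fn": "arm_command", "kwargs": {"deltas": [{"slide": [0, 0, -0.002], "angular": [0, 0, 0], "grip": 0}, {"slide": [0, 0, -0.003], "angular": [0, 0, 0], "grip": 0}, {"slide": [0, 0, -0.004], "angular": [0, 0, 0], "grip": 0}, {"slide": [0, 0, -0.005], "angular": [0, 0, 0], "grip": 0}, {"slide": [0, 0, -0.005], "angular": [0, 0, 0], "grip": 0}]}}

```text
clock: 17.3
ee_pos: [552.6, 238.4, 298.6]
eef_rot: [180.0, -0.0, 83.2]
contact_force: [-0.3, 0.7, -6.7]
gripper_width: 0.162
grasp_force: 58.7
```

Emit:
{"fn": "arm_command", "kwargs": {"deltas": [{"slide": [0, 0, -0.005], "angular": [0, 0, 0], "grip": 0}, {"slide": [0, 0, -0.005], "angular": [0, 0, 0], "grip": 0}, {"slide": [0, 0, 0], "angular": [0, 0, 0], "grip": 0}, {"slide": [0, 0, 0], "angular": [0, 0, 0], "grip": 0}]}}

```text
clock: 17.63
ee_pos: [552.4, 238.4, 293.6]
eef_rot: [-180.0, -0.0, 83.2]
contact_force: [0.1, 0.1, -6.5]
gripper_width: 0.165
grasp_force: 58.7
```

```bash
python3 meas.py; cat > wire.py <<'E'
from h import *
import meas as M
for n in('scene','wrist','top'):
    d=grab(n); L=(cloud(d)-M.p)@M.R.T
    for y in range(-45,46,10):
        P=L[(abs(L[...,1]-y)<5)&(abs(L[...,0]+28)<22)&(L[...,2]>95)&(L[...,2]<137)]
        if len(P): print(n,y,len(P),np.percentile(P[:,0],[10,50,90]).round(1),P[:,2].max().round(1))
E
python3 wire.py
```

```text
t 17.63 tcp local [-3.2320e+01  9.0000e-02  2.9364e+02] F [ 0.09  0.1  -6.46] rot [-180.     -0.     83.19]
  scene wax 552 z 37.7 tilt deg [ 0.17 -0.41]
   rim c [-26.9  -0.8] z95 62.7 218
   bail 15 [-27.8  -7.9 131. ] ztop 133.5
  wrist wax 3278 z 37.72 tilt deg [-0.02  0.07]
   rim c [-26.5  -0.8] z95 60.7 840
scene -45 7 [-30.5 -29.8 -24.4] 125.8
scene -35 10 [-30.4 -28.8 -27.3] 125.8
scene -25 9 [-30.2 -27.8 -26.4] 131.6
scene -15 7 [-32.3 -29.6 -25.8] 132.4
scene -5 23 [-45.1 -31.3 -20.7] 135.5
scene 5 9 [-45.1 -31.3 -23.7] 133.6
scene 15 8 [-30.5 -28.2 -26.6] 132.9
scene 25 7 [-31.7 -29.  -26. ] 127.7
scene 35 9 [-29.9 -26.2 -25.3] 126.1
scene 45 6 [-29.1 -25.1 -23.1] 120.3
wrist 15 42 [-30.2 -27.8 -25.3] 132.4
wrist 25 60 [-30.2 -27.8 -25.3] 129.9
wrist 35 66 [-30.2 -27.8 -25.3] 127.6
wrist 45 66 [-30.2 -27.7 -25.2] 121.5
top -45 6 [-32.9 -31.  -29.7] 122.9
```

Emit:
{"fn": "arm_command", "kwargs": {"deltas": [{"slide": [0, 0, 0.002], "angular": [0, 0, 0], "grip": 0}, {"slide": [0, 0, 0.004], "angular": [0, 0, 0], "grip": 0}, {"slide": [0, 0, 0.004], "angular": [0, 0, 0], "grip": 0}, {"slide": [0, 0, 0.004], "angular": [0, 0, 0], "grip": 0}, {"slide": [0, 0, 0.004], "angular": [0, 0, 0], "grip": 0}]}}

```text
clock: 18.3
ee_pos: [552.5, 238.3, 302.8]
eef_rot: [-180.0, 0.0, 83.2]
contact_force: [0.0, -0.8, -7.5]
gripper_width: 0.16
grasp_force: 58.7
```

Emit:
{"fn": "arm_command", "kwargs": {"deltas": [{"slide": [0, 0, 0.003], "angular": [0, 0, 0], "grip": 0}, {"slide": [0, 0, 0.001], "angular": [0, 0, 0], "grip": 0}, {"slide": [0, 0, 0.001], "angular": [0, 0, 0], "grip": 0}, {"slide": [0, 0, 0.001], "angular": [0, 0, 0], "grip": 0}, {"slide": [0, 0, 0.001], "angular": [0, 0, 0], "grip": 0}]}}

```text
clock: 18.72
ee_pos: [552.4, 238.2, 306.0]
eef_rot: [-180.0, 0.0, 83.2]
contact_force: [0.2, 1.1, -7.8]
gripper_width: 0.162
grasp_force: 58.5
```

Emit:
{"fn": "arm_command", "kwargs": {"deltas": [{"slide": [0, 0, 0.001], "angular": [0, 0, 0], "grip": 0}, {"slide": [0, 0, 0.001], "angular": [0, 0, 0], "grip": 0}, {"slide": [0, 0, 0.001], "angular": [0, 0, 0], "grip": 0}, {"slide": [0, 0, 0.001], "angular": [0, 0, 0], "grip": 0}, {"slide": [0, 0, 0.001], "angular": [0, 0, 0], "grip": 0}]}}

```text
clock: 19.13
ee_pos: [552.5, 238.3, 308.7]
eef_rot: [-180.0, 0.0, 83.2]
contact_force: [-0.3, -0.1, -8.1]
gripper_width: 0.164
grasp_force: 58.5
```

```bash
python3 meas.py; python3 - <<'E'
from h import *
import meas as M
for n in('wrist','top'):
    d=grab(n); L=(cloud(d)-M.p)@M.R.T; I=d['image'].astype(int)
    r=np.hypot(L[...,0]+30,L[...,1]+1)
    m=((I[...,0]-I[...,2])>25)&(r<110)&(r>60)&(L[...,2]>1)&(L[...,2]<8)
    m=cv2.morphologyEx(m.astype(np.uint8),cv2.MORPH_OPEN,np.ones((3,3)))>0
    P=L[m]; a=np.arctan2(P[:,1]+1,P[:,0]+30); ri=np.hypot(P[:,0]+30,P[:,1]+1); E=[]
    for k in range(36):
        q=P[(a>=-np.pi+k*np.pi/18)&(a<-np.pi+(k+1)*np.pi/18)]
        if len(q)>5: E.append(q[np.argmax(np.hypot(q[:,0]+30,q[:,1]+1))])
    E=np.array(E); A=np.c_[2*E[:,:2],np.ones(len(E))]; s=np.linalg.lstsq(A,(E[:,:2]**2).sum(1),rcond=None)[0]; print(n,'mat',len(E),s[:2].round(1),np.sqrt(s[2]+s[0]**2+s[1]**2).round(1))
E
```

```text
t 19.13 tcp local [-3.2210e+01 -3.0000e-02  3.0867e+02] F [-0.33 -0.1  -8.06] rot [-1.800e+02  1.000e-02  8.318e+01]
  scene wax 555 z 39.59 tilt deg [ 0.24 -0.46]
   rim c [-27.1  -1. ] z95 64.3 243
   bail 13 [-28.8  -6.5 131.5] ztop 133.9
  wrist wax 3110 z 39.67 tilt deg [-0.03  0.18]
   rim c [-26.4  -0.7] z95 62.8 838
   bail 12 [-27.4  12.1 133.1] ztop 134.2
wrist mat 30 [-31.   -0.9] 84.7
top mat 1 [ 21.8 -17.1] 27.7
```

The tin is hanging free and level, 2 mm up with 0.2° tilt. I'll raise it 3 mm more and hold.

Emit:
{"fn": "arm_command", "kwargs": {"deltas": [{"slide": [0, 0, 0.001], "angular": [0, 0, 0], "grip": 0}, {"slide": [0, 0, 0.0015], "angular": [0, 0, 0], "grip": 0}, {"slide": [0, 0, 0.0015], "angular": [0, 0, 0], "grip": 0}, {"slide": [0, 0, 0.001], "angular": [0, 0, 0], "grip": 0}, {"slide": [0, 0, 0.001], "angular": [0, 0, 0], "grip": 0}]}}

```text
clock: 19.75
ee_pos: [552.6, 238.3, 311.8]
eef_rot: [180.0, -0.0, 83.2]
contact_force: [-0.2, -0.3, -8.3]
gripper_width: 0.161
grasp_force: 58.5
```

Emit:
{"fn": "arm_command", "kwargs": {"deltas": [{"slide": [0, 0, 0], "angular": [0, 0, 0], "grip": 0}, {"slide": [0, 0, 0], "angular": [0, 0, 0], "grip": 0}, {"slide": [0, 0, 0], "angular": [0, 0, 0], "grip": 0}, {"slide": [0, 0, 0], "angular": [0, 0, 0], "grip": 0}, {"slide": [0, 0, 0], "angular": [0, 0, 0], "grip": 0}]}}

```text
clock: 20.17
ee_pos: [552.5, 238.4, 311.6]
eef_rot: [-180.0, 0.0, 83.2]
contact_force: [-0.4, -0.0, -8.8]
gripper_width: 0.166
grasp_force: 58.5
```

```bash
python3 meas.py
```

```text
t 20.17 tcp local [-3.224e+01  4.000e-02  3.116e+02] F [-0.38 -0.07 -8.82] rot [-1.800e+02  1.000e-02  8.319e+01]
  scene wax 556 z 42.6 tilt deg [0.19 0.15]
   rim c [-26.9  -1.2] z95 67.1 303
   bail 14 [-28.6  -6.5 135.2] ztop 137.7
  wrist wax 3103 z 42.47 tilt deg [-0.12  0.17]
   rim c [-26.6  -0.7] z95 65.4 943
   bail 12 [-27.5  12.  135.2] ztop 136.6
```

Emit:
{"fn": "arm_command", "kwargs": {"deltas": [{"slide": [0, 0, 0], "angular": [0, 0, 0], "grip": 0}, {"slide": [0, 0, 0], "angular": [0, 0, 0], "grip": 0}, {"slide": [0, 0, 0], "angular": [0, 0, 0], "grip": 0}, {"slide": [0, 0, 0], "angular": [0, 0, 0], "grip": 0}, {"slide": [0, 0, 0], "angular": [0, 0, 0], "grip": 0}]}}

```text
clock: 20.68
ee_pos: [552.5, 238.3, 311.7]
eef_rot: [180.0, 0.0, 83.2]
contact_force: [-0.6, -0.3, -7.6]
gripper_width: 0.159
grasp_force: 58.5
```

Emit:
{"fn": "arm_command", "kwargs": {"deltas": [{"slide": [0, 0, 0], "angular": [0, 0, 0], "grip": 0}, {"slide": [0, 0, 0], "angular": [0, 0, 0], "grip": 0}, {"slide": [0, 0, 0], "angular": [0, 0, 0], "grip": 0}, {"slide": [0, 0, 0], "angular": [0, 0, 0], "grip": 0}, {"slide": [0, 0, 0], "angular": [0, 0, 0], "grip": 0}]}}

```text
clock: 21.1
ee_pos: [552.5, 238.3, 311.6]
eef_rot: [180.0, 0.0, 83.2]
contact_force: [0.2, -0.3, -7.6]
gripper_width: 0.163
grasp_force: 58.5
```

Emit:
{"fn": "arm_command", "kwargs": {"deltas": [{"slide": [0, 0, 0], "angular": [0, 0, 0], "grip": 0}, {"slide": [0, 0, 0], "angular": [0, 0, 0], "grip": 0}, {"slide": [0, 0, 0], "angular": [0, 0, 0], "grip": 0}, {"slide": [0, 0, 0], "angular": [0, 0, 0], "grip": 0}, {"slide": [0, 0, 0], "angular": [0, 0, 0], "grip": 0}]}}

```text
clock: 21.52
ee_pos: [552.6, 238.3, 311.7]
eef_rot: [180.0, 0.0, 83.2]
contact_force: [-0.2, -0.9, -7.6]
gripper_width: 0.164
grasp_force: 58.5
```

Emit:
{"fn": "arm_command", "kwargs": {"deltas": [{"slide": [0, 0, 0], "angular": [0, 0, 0], "grip": 0}, {"slide": [0, 0, 0], "angular": [0, 0, 0], "grip": 0}, {"slide": [0, 0, 0], "angular": [0, 0, 0], "grip": 0}, {"slide": [0, 0, 0], "angular": [0, 0, 0], "grip": 0}, {"slide": [0, 0, 0], "angular": [0, 0, 0], "grip": 0}]}}

```text
clock: 21.93
ee_pos: [552.5, 238.3, 311.6]
eef_rot: [180.0, 0.0, 83.2]
contact_force: [0.6, -0.4, -8.5]
gripper_width: 0.159
grasp_force: 58.5
```

Emit:
{"fn": "arm_command", "kwargs": {"deltas": [{"slide": [0, 0, 0], "angular": [0, 0, 0], "grip": 0}, {"slide": [0, 0, 0], "angular": [0, 0, 0], "grip": 0}, {"slide": [0, 0, 0], "angular": [0, 0, 0], "grip": 0}, {"slide": [0, 0, 0], "angular": [0, 0, 0], "grip": 0}, {"slide": [0, 0, 0], "angular": [0, 0, 0], "grip": 0}]}}

```text
clock: 22.35
ee_pos: [552.5, 238.3, 311.6]
eef_rot: [180.0, 0.0, 83.2]
contact_force: [0.4, 0.2, -8.4]
gripper_width: 0.158
grasp_force: 58.5
```

Emit:
{"fn": "arm_command", "kwargs": {"deltas": [{"slide": [0, 0, 0], "angular": [0, 0, 0], "grip": 0}, {"slide": [0, 0, 0], "angular": [0, 0, 0], "grip": 0}, {"slide": [0, 0, 0], "angular": [0, 0, 0], "grip": 0}, {"slide": [0, 0, 0], "angular": [0, 0, 0], "grip": 0}, {"slide": [0, 0, 0], "angular": [0, 0, 0], "grip": 0}]}}

```text
clock: 22.77
ee_pos: [552.5, 238.3, 311.6]
eef_rot: [180.0, 0.0, 83.2]
contact_force: [-0.6, 0.2, -7.4]
gripper_width: 0.165
grasp_force: 58.5
```

```bash
python3 meas.py; python3 wire.py | grep -E "wrist|scene (15|25|-15)"
```

```text
t 22.77 tcp local [-3.2200e+01  1.0000e-02  3.1164e+02] F [-0.59  0.09 -7.45] rot [180.     0.    83.18]
  scene wax 556 z 42.66 tilt deg [0.38 0.12]
   rim c [-27.1  -0.9] z95 67.2 302
   bail 12 [-28.1  -6.8 135.3] ztop 138.1
  wrist wax 3101 z 42.47 tilt deg [-0.13  0.1 ]
   rim c [-26.6  -0.7] z95 65.4 942
   bail 12 [-27.5  12.1 135.1] ztop 136.3
scene -15 6 [-30.4 -28.3 -27.2] 135.3
scene 15 6 [-30.5 -28.9 -24.4] 136.6
scene 25 8 [-29.2 -26.8 -26.4] 133.9
wrist 15 54 [-30.1 -27.5 -24.9] 136.7
wrist 25 60 [-30.  -27.5 -24.9] 135.6
wrist 35 64 [-30.  -27.  -24.9] 132.2
wrist 45 61 [-30.  -27.9 -24.8] 126.8
```

Held for 2.6 s at 4.8 mm, still and level. The reading is about 6.7 N, or roughly 0.68 kg. The tin hangs 4.4 mm to +x' of the mat centre, so I'll ease it over very slowly, then lower gently.

Emit:
{"fn": "arm_command", "kwargs": {"deltas": [{"slide": [-0.0004, 0, 0], "angular": [0, 0, 0], "grip": 0}, {"slide": [-0.0006, 0.0001, 0], "angular": [0, 0, 0], "grip": 0}, {"slide": [-0.0008, 0.0001, 0], "angular": [0, 0, 0], "grip": 0}, {"slide": [-0.001, 0.0001, 0], "angular": [0, 0, 0], "grip": 0}, {"slide": [-0.001, 0.0002, 0], "angular": [0, 0, 0], "grip": 0}]}}

```text
clock: 23.43
ee_pos: [550.6, 238.6, 311.7]
eef_rot: [180.0, 0.0, 83.2]
contact_force: [-0.1, 0.4, -8.4]
gripper_width: 0.161
grasp_force: 58.5
```

Emit:
{"fn": "arm_command", "kwargs": {"deltas": [{"slide": [-0.001, 0.0001, 0], "angular": [0, 0, 0], "grip": 0}, {"slide": [-0.001, 0.0001, 0], "angular": [0, 0, 0], "grip": 0}, {"slide": [-0.001, 0.0001, 0], "angular": [0, 0, 0], "grip": 0}, {"slide": [-0.0008, 0.0001, 0], "angular": [0, 0, 0], "grip": 0}, {"slide": [-0.0006, 0.0001, 0], "angular": [0, 0, 0], "grip": 0}]}}

```text
clock: 23.85
ee_pos: [548.4, 238.8, 311.7]
eef_rot: [180.0, 0.0, 83.2]
contact_force: [0.2, -0.5, -7.7]
gripper_width: 0.159
grasp_force: 58.5
```

Emit:
{"fn": "arm_command", "kwargs": {"deltas": [{"slide": [-0.0004, 0, 0], "angular": [0, 0, 0], "grip": 0}, {"slide": [0, 0, 0], "angular": [0, 0, 0], "grip": 0}, {"slide": [0, 0, 0], "angular": [0, 0, 0], "grip": 0}, {"slide": [0, 0, 0], "angular": [0, 0, 0], "grip": 0}, {"slide": [0, 0, 0], "angular": [0, 0, 0], "grip": 0}]}}

```text
clock: 24.27
ee_pos: [548.2, 238.8, 311.6]
eef_rot: [180.0, 0.0, 83.2]
contact_force: [-0.0, -0.9, -7.4]
gripper_width: 0.161
grasp_force: 58.5
```

```bash
python3 meas.py
```

```text
t 24.27 tcp local [-3.6510e+01 -1.0000e-02  3.1164e+02] F [ 0.07 -0.92 -7.45] rot [179.99   0.    83.18]
  scene wax 522 z 42.63 tilt deg [0.22 0.18]
   rim c [-31.7  -1.2] z95 66.6 307
   bail 13 [-32.7  -5.9 134.4] ztop 138.2
  wrist wax 3107 z 42.49 tilt deg [-0.14  0.06]
   rim c [-31.   -0.7] z95 65.5 946
   bail 12 [-31.8  12.1 135.6] ztop 136.9
```

Centred at −31.0, matching the mat at −31.0. Lowering slowly.

Emit:
{"fn": "arm_command", "kwargs": {"deltas": [{"slide": [0, 0, -0.0008], "angular": [0, 0, 0], "grip": 0}, {"slide": [0, 0, -0.001], "angular": [0, 0, 0], "grip": 0}, {"slide": [0, 0, -0.001], "angular": [0, 0, 0], "grip": 0}, {"slide": [0, 0, -0.001], "angular": [0, 0, 0], "grip": 0}, {"slide": [0, 0, -0.001], "angular": [0, 0, 0], "grip": 0}]}}

```text
clock: 24.78
ee_pos: [548.2, 238.8, 309.2]
eef_rot: [180.0, 0.0, 83.2]
contact_force: [0.1, 0.6, -7.5]
gripper_width: 0.165
grasp_force: 58.5
```

Emit:
{"fn": "arm_command", "kwargs": {"deltas": [{"slide": [0, 0, -0.0008], "angular": [0, 0, 0], "grip": 0}, {"slide": [0, 0, -0.0008], "angular": [0, 0, 0], "grip": 0}, {"slide": [0, 0, -0.0008], "angular": [0, 0, 0], "grip": 0}, {"slide": [0, 0, -0.0008], "angular": [0, 0, 0], "grip": 0}, {"slide": [0, 0, -0.0008], "angular": [0, 0, 0], "grip": 0}]}}

```text
clock: 25.2
ee_pos: [548.2, 238.8, 307.3]
eef_rot: [180.0, 0.0, 83.2]
contact_force: [0.1, 0.4, -8.2]
gripper_width: 0.159
grasp_force: 58.5
```

Emit:
{"fn": "arm_command", "kwargs": {"deltas": [{"slide": [0, 0, -0.0008], "angular": [0, 0, 0], "grip": 0}, {"slide": [0, 0, -0.0008], "angular": [0, 0, 0], "grip": 0}, {"slide": [0, 0, -0.0008], "angular": [0, 0, 0], "grip": 0}, {"slide": [0, 0, -0.0015], "angular": [0, 0, 0], "grip": 0}, {"slide": [0, 0, -0.003], "angular": [0, 0, 0], "grip": 0}]}}

```text
clock: 25.62
ee_pos: [548.3, 238.9, 304.0]
eef_rot: [180.0, -0.0, 83.2]
contact_force: [-0.5, 0.1, -7.9]
gripper_width: 0.161
grasp_force: 58.6
```

```bash
python3 meas.py
```

```text
t 25.62 tcp local [-3.6480e+01  6.0000e-02  3.0396e+02] F [-0.48  0.02 -7.92] rot [ 1.7998e+02 -1.0000e-02  8.3180e+01]
  scene wax 515 z 37.76 tilt deg [ 0.02 -0.17]
   rim c [-31.4  -0.8] z95 62.3 206
   bail 13 [-32.3  -6.6 130.4] ztop 136.0
  wrist wax 3164 z 37.74 tilt deg [0.   0.06]
   rim c [-31.1  -0.7] z95 60.7 796
   bail 8 [-32.   12.4 130.4] ztop 131.8
```

The tin is back down at wax height 37.74, level and centred. Now unloading the spring and lowering the hook clear of the wire.

Emit:
{"fn": "arm_command", "kwargs": {"deltas": [{"slide": [0, 0, -0.006], "angular": [0, 0, 0], "grip": 0}, {"slide": [0, 0, -0.008], "angular": [0, 0, 0], "grip": 0}, {"slide": [0, 0, -0.008], "angular": [0, 0, 0], "grip": 0}, {"slide": [0, 0, -0.008], "angular": [0, 0, 0], "grip": 0}, {"slide": [0, 0, -0.008], "angular": [0, 0, 0], "grip": 0}]}}

```text
clock: 26.13
ee_pos: [548.5, 238.9, 284.7]
eef_rot: [180.0, -0.0, 83.2]
contact_force: [0.3, 0.7, -4.9]
gripper_width: 0.158
grasp_force: 59.0
```

Emit:
{"fn": "arm_command", "kwargs": {"deltas": [{"slide": [0, 0, -0.008], "angular": [0, 0, 0], "grip": 0}, {"slide": [0, 0, -0.008], "angular": [0, 0, 0], "grip": 0}, {"slide": [0, 0, -0.008], "angular": [0, 0, 0], "grip": 0}, {"slide": [0, 0, -0.008], "angular": [0, 0, 0], "grip": 0}, {"slide": [0, 0, -0.008], "angular": [0, 0, 0], "grip": 0}]}}

```text
clock: 26.55
ee_pos: [548.5, 238.9, 265.0]
eef_rot: [179.9, -0.0, 83.2]
contact_force: [1.7, 0.1, -2.5]
gripper_width: 0.164
grasp_force: 59.4
```

Emit:
{"fn": "arm_command", "kwargs": {"deltas": [{"slide": [0, 0, -0.008], "angular": [0, 0, 0], "grip": 0}, {"slide": [0, 0, -0.008], "angular": [0, 0, 0], "grip": 0}, {"slide": [0, 0, -0.008], "angular": [0, 0, 0], "grip": 0}, {"slide": [0, 0, -0.008], "angular": [0, 0, 0], "grip": 0}, {"slide": [0, 0, -0.008], "angular": [0, 0, 0], "grip": 0}]}}

```text
clock: 26.97
ee_pos: [548.3, 238.8, 244.5]
eef_rot: [180.0, -0.0, 83.2]
contact_force: [0.8, 0.7, -1.7]
gripper_width: 0.162
grasp_force: 59.4
```

Emit:
{"fn": "arm_command", "kwargs": {"deltas": [{"slide": [0, 0, -0.006], "angular": [0, 0, 0], "grip": 0}, {"slide": [0, 0, -0.004], "angular": [0, 0, 0], "grip": 0}, {"slide": [0, 0, 0], "angular": [0, 0, 0], "grip": 0}, {"slide": [0, 0, 0], "angular": [0, 0, 0], "grip": 0}, {"slide": [0, 0, 0], "angular": [0, 0, 0], "grip": 0}]}}

```text
clock: 27.38
ee_pos: [548.4, 238.9, 240.0]
eef_rot: [180.0, -0.0, 83.2]
contact_force: [-0.4, -0.3, -2.1]
gripper_width: 0.164
grasp_force: 59.4
```

```bash
cat > hl.py <<'E'
from h import *
import meas as M
s=read_state(); t=(s['ee_pos']-M.p)@M.R.T; print(s['clock'],t.round(1),s['contact_force'].round(1))
d=grab('scene'); L=(cloud(d)-M.p)@M.R.T-[t[0],t[1],t[2]+13.7]
for nm,q in(('hook',abs(L[...,1]+1.5)<5),('wire',(abs(L[...,1]+1)>6)&(abs(L[...,1]+1)<16))):
    for lo in range(-160,-100,5):
        P=L[q&(abs(L[...,0])<60)&(L[...,2]>=lo)&(L[...,2]<lo+5)]
        if len(P): print(nm,lo,np.sort(P[:,0]).round(0).astype(int).tolist())
E
python3 hl.py
```

```text
27.3833 [-3.64e+01  1.00e-01  2.40e+02] [-0.4 -0.3 -2.1]
hook -160 [-8, -4]
hook -155 [-16, -10, -8, -6, 4, 12]
hook -150 [-10, -10, -9, -2, 10, 12, 14]
hook -140 [14, 15, 16, 17, 18]
hook -135 [-15, -11, 15]
hook -130 [-13, -11, 3, 5]
hook -125 [-14, -9, 1, 1, 4, 4, 5, 7]
hook -120 [-3]
hook -115 [-1]
hook -110 [-1, 0, 3]
wire -130 [2, 5, 6]
wire -125 [1, 2, 2, 3, 4, 4, 4, 5, 5, 6, 6]
wire -120 [8]
wire -105 [3]
```

Emit:
{"fn": "arm_command", "kwargs": {"deltas": [{"slide": [0, 0, -0.003], "angular": [0, 0, 0], "grip": 0}, {"slide": [0, 0, 0], "angular": [0, 0, 0], "grip": 0}, {"slide": [-0.008, 0.001, 0], "angular": [0, 0, 0], "grip": 0}, {"slide": [-0.01, 0.0012, 0], "angular": [0, 0, 0], "grip": 0}, {"slide": [-0.012, 0.0014, 0], "angular": [0, 0, 0], "grip": 0}]}}

```text
clock: 27.85
ee_pos: [532.7, 240.6, 238.3]
eef_rot: [-180.0, 0.0, 83.2]
contact_force: [-0.3, -0.1, -0.9]
gripper_width: 0.16
grasp_force: 59.4
```

Emit:
{"fn": "arm_command", "kwargs": {"deltas": [{"slide": [-0.015, 0.0018, 0], "angular": [0, 0, 0], "grip": 0}, {"slide": [-0.02, 0.0024, 0], "angular": [0, 0, 0], "grip": 0}, {"slide": [-0.02, 0.0024, 0], "angular": [0, 0, 0], "grip": 0}, {"slide": [0, 0, 0], "angular": [0, 0, 0], "grip": 0}, {"slide": [0, 0, 0], "angular": [0, 0, 0], "grip": 0}]}}

```text
clock: 28.27
ee_pos: [505.1, 244.4, 238.7]
eef_rot: [180.0, -0.0, 83.3]
contact_force: [-0.2, -0.3, -1.6]
gripper_width: 0.161
grasp_force: 59.4
```

```bash
python3 hl.py; python3 meas.py
```

```text
28.2667 [-80.1   0.4 238.7] [-0.2 -0.3 -1.6]
hook -160 [-8]
hook -155 [-11, -8, -8, -4, -3, -1, 1, 8]
hook -150 [-12, -8, 10, 11]
hook -145 [-16, -13, -9, -9, 14]
hook -140 [-13, -12, 13, 17]
hook -135 [-13, -10, 15, 15]
hook -130 [-14, -11, -9, 45]
hook -125 [-12, 44, 45, 45, 46, 48, 48, 49, 49]
hook -120 [-5]
hook -115 [-2, 0]
hook -110 [2, 2]
wire -130 [46, 47]
wire -125 [43, 45, 46, 46, 47, 47, 47, 48, 50]
wire -120 [47, 48, 50, 50, 52, 52]
t 28.32 tcp local [-7.9450e+01  1.6000e-01  2.3862e+02] F [-0.08  0.2  -0.9 ] rot [ 1.7995e+02 -3.0000e-02  8.3210e+01]
  scene wax 519 z 37.79 tilt deg [ 0.5  -0.29]
   rim c [-31.4  -0.9] z95 63.5 212
   bail 15 [-32.8  -7.7 130.1] ztop 133.1
  wrist wax 4983 z 37.71 tilt deg [0.05 0.09]
   rim c [-32.   -1.5] z95 60.9 1131
   bail 160 [-32.6  -1.  131.1] ztop 132.4
```

Unhooked cleanly; the tin stands at its place with the wire upright. Lifting and returning to the fork.

Emit:
{"fn": "arm_command", "kwargs": {"deltas": [{"slide": [0, 0, 0.03], "angular": [0, 0, 0], "grip": 0}, {"slide": [0, 0, 0.05], "angular": [0, 0, 0], "grip": 0}, {"slide": [0, 0, 0.06], "angular": [0, 0, 0], "grip": 0}, {"slide": [0, 0, 0.05], "angular": [0, 0, 0], "grip": 0}, {"slide": [0, 0, 0.03], "angular": [0, 0, 0], "grip": 0}]}}

```text
clock: 28.83
ee_pos: [507.0, 243.9, 351.6]
eef_rot: [179.8, -0.1, 83.1]
contact_force: [0.7, 0.0, -1.3]
gripper_width: 0.163
grasp_force: 59.5
```

Emit:
{"fn": "arm_command", "kwargs": {"deltas": [{"slide": [0.0104, -0.04, 0], "angular": [0, 0, 0.0085], "grip": 0}, {"slide": [0.0104, -0.077, 0], "angular": [0, 0, 0.0085], "grip": 0}, {"slide": [0.0104, -0.077, 0], "angular": [0, 0, 0.0085], "grip": 0}, {"slide": [0.0104, -0.077, 0], "angular": [0, 0, 0.0085], "grip": 0}, {"slide": [0.0104, -0.077, 0], "angular": [0, 0, 0.0085], "grip": 0}]}}

```text
clock: 29.25
ee_pos: [532.1, 67.8, 348.4]
eef_rot: [180.0, 0.0, 87.0]
contact_force: [-0.1, 0.6, -1.7]
gripper_width: 0.162
grasp_force: 59.4
```

Emit:
{"fn": "arm_command", "kwargs": {"deltas": [{"slide": [0.0104, -0.077, 0], "angular": [0, 0, 0.0085], "grip": 0}, {"slide": [0.0104, -0.077, 0], "angular": [0, 0, 0.0085], "grip": 0}, {"slide": [0.0104, -0.077, 0], "angular": [0, 0, 0.0085], "grip": 0}, {"slide": [0.0104, -0.077, 0], "angular": [0, 0, 0.0085], "grip": 0}, {"slide": [0.0104, -0.077, 0], "angular": [0, 0, 0.0085], "grip": 0}]}}

```text
clock: 29.67
ee_pos: [557.9, -124.9, 348.6]
eef_rot: [179.9, 0.0, 90.8]
contact_force: [-0.3, -0.7, -1.8]
gripper_width: 0.165
grasp_force: 59.4
```

Emit:
{"fn": "arm_command", "kwargs": {"deltas": [{"slide": [0.0104, -0.077, 0], "angular": [0, 0, 0.0085], "grip": 0}, {"slide": [0.0112, -0.05, 0], "angular": [0, 0, 0.0085], "grip": 0}, {"slide": [0, 0, 0], "angular": [0, 0, 0], "grip": 0}, {"slide": [0, 0, 0], "angular": [0, 0, 0], "grip": 0}, {"slide": [0, 0, 0], "angular": [0, 0, 0], "grip": 0}]}}

```text
clock: 30.08
ee_pos: [568.8, -185.4, 348.0]
eef_rot: [-180.0, -0.0, 92.4]
contact_force: [0.7, 0.5, -1.8]
gripper_width: 0.163
grasp_force: 59.4
```

Emit:
{"fn": "arm_command", "kwargs": {"deltas": [{"slide": [0, 0, 0], "angular": [0, 0, 0], "grip": 0}, {"slide": [0, 0, 0], "angular": [0, 0, 0], "grip": 0}, {"slide": [0, 0, 0], "angular": [0, 0, 0], "grip": 0}]}}

```text
clock: 30.33
ee_pos: [568.8, -184.6, 348.4]
eef_rot: [180.0, -0.0, 92.5]
contact_force: [0.7, 0.6, -2.2]
gripper_width: 0.163
grasp_force: 59.4
```

Emit:
{"fn": "arm_command", "kwargs": {"deltas": [{"slide": [-0.0014, -0.0028, -0.01], "angular": [0, 0, 0], "grip": 0}, {"slide": [0, 0, -0.03], "angular": [0, 0, 0], "grip": 0}, {"slide": [0, 0, -0.05], "angular": [0, 0, 0], "grip": 0}, {"slide": [0, 0, -0.05], "angular": [0, 0, 0], "grip": 0}, {"slide": [0, 0, -0.05], "angular": [0, 0, 0], "grip": 0}]}}

```text
clock: 30.75
ee_pos: [567.7, -187.1, 252.2]
eef_rot: [180.0, -0.0, 92.4]
contact_force: [-0.4, -0.3, -1.7]
gripper_width: 0.164
grasp_force: 59.5
```

Emit:
{"fn": "arm_command", "kwargs": {"deltas": [{"slide": [0, 0, -0.05], "angular": [0, 0, 0], "grip": 0}, {"slide": [0, 0, -0.04], "angular": [0, 0, 0], "grip": 0}, {"slide": [0, 0, -0.03], "angular": [0, 0, 0], "grip": 0}, {"slide": [0, 0, -0.02], "angular": [0, 0, 0], "grip": 0}, {"slide": [0, 0, -0.01], "angular": [0, 0, 0], "grip": 0}]}}

```text
clock: 31.17
ee_pos: [567.0, -186.9, 176.6]
eef_rot: [-179.9, -0.0, 92.4]
contact_force: [-0.1, 0.7, -1.3]
gripper_width: 0.161
grasp_force: 59.4
```

Emit:
{"fn": "arm_command", "kwargs": {"deltas": [{"slide": [0, 0, 0], "angular": [0, 0, 0], "grip": 0}, {"slide": [0, 0, 0], "angular": [0, 0, 0], "grip": 0}, {"slide": [0, 0, 0], "angular": [0, 0, 0], "grip": 0}, {"slide": [0, 0, 0], "angular": [0, 0, 0], "grip": 0}]}}

```text
clock: 31.5
ee_pos: [568.5, -187.7, 179.5]
eef_rot: [179.9, 0.0, 92.4]
contact_force: [0.2, -0.6, -1.2]
gripper_width: 0.163
grasp_force: 59.4
```

Emit:
{"fn": "arm_command", "kwargs": {"deltas": [{"slide": [-0.001, 0.003, -0.006], "angular": [0, 0, 0], "grip": 0}, {"slide": [0, 0, -0.006], "angular": [0, 0, 0], "grip": 0}, {"slide": [0, 0, -0.004], "angular": [0, 0, 0], "grip": 0}, {"slide": [0, 0, -0.003], "angular": [0, 0, 0], "grip": 0}, {"slide": [0, 0, 0], "angular": [0, 0, 0], "grip": 0}]}}

```text
clock: 31.92
ee_pos: [567.3, -185.8, 169.3]
eef_rot: [180.0, -0.0, 92.4]
contact_force: [-2.0, 0.8, 2.9]
gripper_width: 0.16
grasp_force: 59.9
```

Emit:
{"fn": "arm_command", "kwargs": {"deltas": [{"slide": [0, 0, 0], "angular": [0, 0, 0], "grip": 0}, {"slide": [0, 0, 0], "angular": [0, 0, 0], "grip": 0}, {"slide": [0, 0, 0], "angular": [0, 0, 0], "grip": 0}, {"slide": [0, 0, 0], "angular": [0, 0, 0], "grip": 0}]}}

```text
clock: 32.25
ee_pos: [567.3, -185.8, 169.3]
eef_rot: [180.0, -0.0, 92.4]
contact_force: [-3.1, 2.7, 6.4]
gripper_width: 0.163
grasp_force: 60.2
```

Seated, with contact force on the prongs. Releasing.

Emit:
{"fn": "arm_command", "kwargs": {"deltas": [{"slide": [0, 0, 0], "angular": [0, 0, 0], "grip": 0.2}, {"slide": [0, 0, 0], "angular": [0, 0, 0], "grip": 0.3}, {"slide": [0, 0, 0], "angular": [0, 0, 0], "grip": 0.4}, {"slide": [0, 0, 0], "angular": [0, 0, 0], "grip": 0.5}, {"slide": [0, 0, 0], "angular": [0, 0, 0], "grip": 0.55}]}}

```text
clock: 32.67
ee_pos: [567.3, -186.1, 168.6]
eef_rot: [-180.0, 0.0, 92.4]
contact_force: [-0.6, -0.1, -0.1]
gripper_width: 0.549
grasp_force: 0.0
```

Emit:
{"fn": "arm_command", "kwargs": {"deltas": [{"slide": [0, 0, 0], "angular": [0, 0, 0], "grip": 0.55}, {"slide": [0, 0, 0.01], "angular": [0, 0, 0], "grip": 0.55}, {"slide": [0, 0, 0.03], "angular": [0, 0, 0], "grip": 0.55}, {"slide": [0, 0, 0.06], "angular": [0, 0, 0], "grip": 0.55}, {"slide": [0, 0, 0.07], "angular": [0, 0, 0], "grip": 0.55}]}}

```text
clock: 33.08
ee_pos: [566.1, -185.5, 253.2]
eef_rot: [-179.8, -0.0, 92.4]
contact_force: [1.3, 0.3, -0.9]
gripper_width: 0.552
grasp_force: 0.0
```

Emit:
{"fn": "arm_command", "kwargs": {"deltas": [{"slide": [0, 0, 0.07], "angular": [0, 0, 0], "grip": 0.55}, {"slide": [0, 0, 0.05], "angular": [0, 0, 0], "grip": 0.55}, {"slide": [0, 0, 0], "angular": [0, 0, 0], "grip": 0.55}, {"slide": [0, 0, 0], "angular": [0, 0, 0], "grip": 0.55}, {"slide": [0, 0, 0], "angular": [0, 0, 0], "grip": 0.55}]}}

```text
clock: 33.5
ee_pos: [567.1, -185.9, 313.3]
eef_rot: [-180.0, -0.0, 92.4]
contact_force: [0.4, 0.4, 0.1]
gripper_width: 0.548
grasp_force: 0.0
```

```bash
python3 - <<'E'
from h import *
s=read_state(); print(s['ee_pos'].round(1),s['clock'],s['contact_force'].round(2),s['gripper_width'])
w=grab('wrist'); d=grab('scene'); W=cloud(w); V=w['image'].max(-1)
P=W[(abs(W[...,0]-567)<25)&(abs(W[...,1]+186)<60)&(W[...,2]>186)&(W[...,2]<200)&(V<70)].astype(np.float32)
print(len(P),np.median(P,0),cv2.minAreaRect(P[:,:2].copy()))
x,y=map(int,px(d,[590,-186,110])); a=d['image'][y-75:y+75,x-75:x+75]
cv2.imwrite('pics/end.png',np.hstack([cv2.resize(a,(400,400)),cv2.resize(w['image'][:,120:520],(400,400))])[:,:,::-1])
E
python3 meas.py | grep -A2 scene
```

```text
[ 567.1 -185.9  313.3] 33.5 [0.38 0.4  0.06] 0.5483991111248847
1567 [ 567.1526  -181.35545  192.59622] ((567.69775390625, -186.60116577148438), (14.427813529968262, 93.96688079833984), 2.785170793533325)
  scene wax 518 z 37.83 tilt deg [0.48 0.28]
   rim c [-31.1  -0.8] z95 62.6 223
   bail 16 [-32.4  -7.2 130. ] ztop 133.5
```

View pics/end.png

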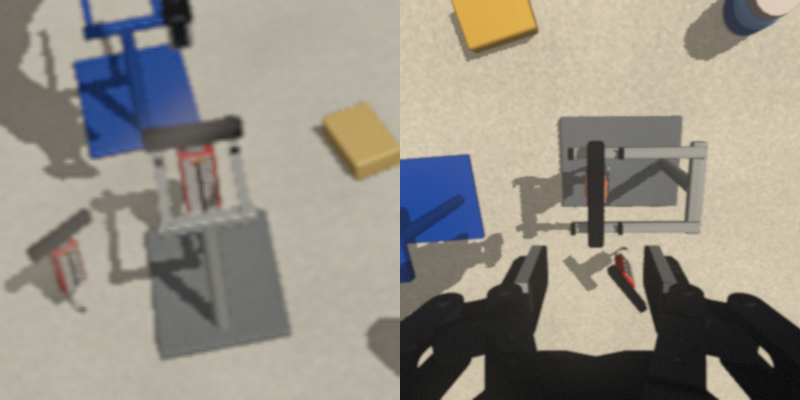

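The scale hangs level in its fork, with its handle across both prongs between the nubs at (595,193) in the right half. The tin is level and centred, and the arm is clear. Handing in.

```bash
python3 -c "
from cell import *
print(close_job())"
```

```text
the job is handed in; nothing more can be done
None
```

I handed the job in at about 34 s: the tin hung free, level and still for about 2.6 s, 4.8 mm above the mat, and weighed about 0.68 kg. It is back on the middle of the mat and the scale is back in its fork, but on a first try one side lifted by 1.3° and the tin slid about 2 mm, so I set it down and lifted again.

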